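# Stand up the fallen battery pack and close up the row

## Task

One battery pack has toppled over in the rail lane. Stand it upright on its foot among its neighbours, board end up, and then close up the row by sliding the standing packs along the lane towards the blue end plate until all four stand close together against it with no gaps to speak of. Be gentle with the packs, don't knock any of the standing ones over, and leave the other things on the bench alone.

Things in the scene. Friction and masses are not known exactly. Their poses are not given: they have to be found in the camera images.
- lane: Fixed straight lane, 440 mm long (its y), 100 mm wide (its x); origin: centre of its underside. Packs stand on two aluminium rails along y, tops 36 mm above the bench, with an open slot between them 56 mm wide, 30 mm deep. Blue side guides 88 mm apart rise 10 mm above the rail tops. Blue end plate at the +y end rises 74 mm above the rail tops; the -y end is open
- stop (a point): Point on the inner face of the lane's end plate, in the middle of the lane, at rail-top height; its axes are the lane's. Packs close up against this face
- pack_a: Standing battery pack next to the end plate: a block 84 mm wide (its x), 32 mm deep (its y, along the lane) and 92 mm tall (its z), about 0.3 kg: three green cells, yellow band, black end holders, circuit board with white connector on top. Origin: centre of its foot (the underside when upright); z runs from foot to top
- pack_b: Standing battery pack, the second from the end plate, same kind and axes as pack_a
- fallen: The toppled battery pack, same kind and axes as pack_a. It lies on its broad side on the rails across the slot, foot towards the end plate and pack_b, top (its +z) pointing to the open end of the lane, 32 mm high as it lies. Upright, its z points up
- last: Standing battery pack nearest the open end of the lane, with a gap of more than 10 cm to the top of the fallen one, same kind and axes as pack_a
- flux: Bystander: white flux bottle, red cap, 40 mm across, 90 mm tall, origin at its underside
- reel: Bystander: solder reel, steel ring 56 mm across, 45 mm tall, origin at its underside
- driver: Bystander: red screwdriver lying on the bench, origin on its underside
- bin: Bystander: yellow open parts bin 110 x 90 x 45 mm, origin under its centre
- meter: Bystander: yellow and black multimeter 160 x 80 x 38 mm lying on the bench, origin under its centre
There are look-alikes about, which are no part of the job. Leave any red look-alike of the last alone. Leave any orange look-alike of the fallen alone.

How it is judged:
On the way, in this order (a step that is already met when the one before it is completed fails the run):
1. the fallen pack stands upright on the rails, top up (angle between fallen's own z axis and vertical below 0.1 rad and z of fallen in the frame of lane between 0.03 and 0.041 m and angular speed of fallen below 0.3 rad/s), for 0.2 s.
2. all four packs stand upright in the lane, closed up against the end plate (angle between each of pack_a, pack_b, fallen, last's own z axis and vertical below 0.08 rad and x of pack_a in the frame of lane between -0.008 and 0.008 m and z of pack_a in the frame of lane between 0.03 and 0.04 m and y of each of pack_a, pack_b, fallen, last in the frame of stop above -0.122 m and x of pack_b in the frame of lane between -0.008 and 0.008 m and z of pack_b in the frame of lane between 0.03 and 0.04 m and x of fallen in the frame of lane between -0.008 and 0.008 m and z of fallen in the frame of lane between 0.03 and 0.04 m and x of last in the frame of lane between -0.008 and 0.008 m and z of last in the frame of lane between 0.03 and 0.04 m), for 0.2 s.
At the end, for the whole second after the job is handed in: All four packs stand upright (within 0.08 rad), foot on the rails, in the lane, at rest, closed up against the end plate: every pack's centre lies within 122 mm of the plate's inner face (four packs touching reach 112 mm, so gaps add up to at most 10 mm) (all of step 2 and linear speed of each of pack_a, pack_b, fallen, last below 0.02 m/s).
It fails at once if a standing pack is knocked over (tilts beyond 0.5 rad) (angle between any of pack_a, pack_b, last's own z axis and vertical above 0.5 rad).
It fails at once if a pack is handled roughly (more than 40 N between the fingers and a pack) (contact force between the fingers and pack_a above 40 N or contact force between the fingers and pack_b above 40 N or contact force between the fingers and fallen above 40 N or contact force between the fingers and last above 40 N).
It fails at once if a bystander is shifted by more than 20 mm (distance of any of flux, reel, driver, bin, meter from where it was at the start of the episode above 0.02 m).
It also fails if it takes over 61 s, if anything falls off the work surface, if the arm or the gripper's body presses on something with over 40 N, if the wrist force passes 120 N, or if a joint passes its speed limit or range.

## Robot

A 6-joint arm with a two-finger parallel gripper is mounted at the origin on the work surface. World frame = base frame: x ahead of the robot, y to its left, z up, the work surface at z = 0. Lengths are in m, angles in rad, forces in N, time in s.
With the tool pointing down it reaches from about 0.3 to 0.75 m from the base axis. Payload 8.5 kg.
Tool frame: the origin (TCP) lies midway between the tips of the shut fingers; the grasp point (between the pads) lies 19 mm behind it; x points along the fingers, y is the direction in which the jaws open and shut, and the axes are right-handed (so a half turn about x gives the same grasp; the last joint's range is limited). The gripper opens to 88 mm and grips with 3 to 60 N. Pads are 18 mm wide; open, the fingers measure 123 mm over their backs; the gripper's body (75 mm by 187 mm) begins 45 mm behind the grasp point.
Start: joints at [0.931, 0.381, 1.297, -0, 1.464, -0.215], TCP at [0.227, 0.501, 0.239] pointing down, gripper open.
Joint ranges: [-3.11, 3.11], [-0.89, 2.33], [0.22, 2.48], [-1.42, 4.56], [0.17, 2.85], [-2.88, 2.88]. Speed limits (rad/s): [2.39, 2.39, 3.14, 3.14, 3.14, 3.14].

## Interface

Orientations are given as a unit quaternion [w, x, y, z].
In Python, from rig import ctrl, get_image, calibration, workorder gives the robot as it stands. The module is installed in compiled form; this text tells all that it offers.
- The arm moves only by the tool jog_arm, never from a script. Its argument "rows" is a list of rows, each an object of numbers: "x", "y", "z": the shift along the world's x, y, z in mm; "ax", "ay", "az": the turn, a rotation vector about the world's x, y, z in rad; "jaw": the closure, from 0 (fully open) to 1 (shut). A call has exactly 5 rows; each row shifts and turns the commanded pose from where the row before left it; what a row does not reach is not made up. A row lasts 1/10 s, in which the tool goes at most 50 mm and 8.59 degrees, less where a joint would pass 70% of its speed; a pose out of reach is approached as far as the arm can. A call with a gripper value outside its range is refused whole. The fingers move at their own pace and stop on an object; "newtons" is the grip in N (left out, the last holds). Time passes only in rows, so rows that do not move let the fingers close, or fill a call up. It gives the time, the measured TCP pose, the force and the opening at its end, in the units of the state.
- ctrl.get_obs(): the state, without advancing time (a new reading comes with each control period).
- get_image(name): name is "side" or "top"; returns (picture, depth): 400x640x3 uint8, blue, green, red; 400x640 float32, m along the optical axis (not along the pixel's ray), 0 where there is no reading.
- calibration(name): a dict with "fx", "fy", "cx", "cy" (pixels), "world_to_cam" (4x4, takes a point from world to camera coordinates). Camera axes: x right, y down, z forward; pixel columns grow to the right and rows downward; lengths in m; the calibration is good to about 2 mm. A picture is of the moment at which its call begins. calibration takes no time and is no camera call.
- workorder.finish_job(): hands the job in, once; it reports no verdict.
The state is a dict: "time": time; "joint_pos": joint angles; "qd": joint speeds; "effort": joint torques, N m; "ee_pos": TCP position; "eef_rot": TCP orientation; "ft_force": force on the tool from outside, world axes, zero at the start; "moment": the same for the moment, N m; "grip_width": finger opening in m.
Only numpy, scipy, OpenCV 4.12 (cv2) and the standard library are available. Lean on these libraries where they do the work, as an engineer would, in place of code of your own. Each camera call takes 0.05 s, during which the arm holds its last target.

## Working session

There is one attempt and no reset: what is moved stays moved. The work goes in short steps, Python scripts to look and compute and a tool call to move; the robot and the scene stay as the last step left them, time stands still between calls to the robot, and variables do not carry over. Pictures are saved under pics/ and viewed, and the job is handed in when it is done.

Besides the shell and the picture viewer there is one more tool, called after "Request:" by a JSON object that holds its "op" and its "data". jog_arm: Moves the arm, as the interface text tells. Its arguments: {"type":"object","properties":{"rows":{"type":"array","items":{"type":"object","properties":{"x":{"type":"number"},"y":{"type":"number"},"z":{"type":"number"},"ax":{"type":"number"},"ay":{"type":"number"},"az":{"type":"number"},"jaw":{"type":"number"}}}},"newtons":{"type":"number"}},"required":["rows"]}

```bash
mkdir -p pics; cat > h.py <<'E'
import numpy as np, cv2
from rig import ctrl,get_image,calibration,workorder
def load(n,tag):
    im,d=get_image(n); cv2.imwrite(f'pics/{tag}_{n}.png',im); np.savez(f'pics/{tag}_{n}.npz',im=im,d=d); return im,d
def pts(n,d):
    c=calibration(n);T=np.linalg.inv(np.array(c['world_to_cam']))
    v,u=np.mgrid[:400,:640]
    P=np.stack([(u-c['cx'])/c['fx']*d,(v-c['cy'])/c['fy']*d,d],-1)
    return P@T[:3,:3].T+T[:3,3]
E
python3 - <<'E'
from h import *
for n in('side','top'):
    load(n,'a'); c=calibration(n); print(n,c['fx'],c['cx'],c['cy'],np.round(np.linalg.inv(np.array(c['world_to_cam'])),3).tolist())
o=ctrl.get_obs(); print({k:np.round(v,3) for k,v in o.items()})
E
```

```text
side 455.3145330667109 324.17320928851365 200.54702963208797 [[0.786, -0.379, 0.489, -0.063], [-0.618, -0.509, 0.6, -0.706], [0.022, -0.773, -0.634, 0.864], [0.0, 0.0, 0.0, 1.0]]
top 464.1991830258064 318.32057883307573 185.9617039866806 [[0.009, -0.989, 0.15, 0.288], [-1.0, -0.012, -0.022, 0.044], [0.024, -0.15, -0.988, 1.687], [0.0, 0.0, 0.0, 1.0]]
{'time': np.float64(0.1), 'joint_pos': array([ 0.931,  0.381,  1.298, -0.   ,  1.464, -0.215]), 'qd': array([ 0.   , -0.001, -0.002,  0.001, -0.001,  0.001]), 'effort': array([ 4.0000e-03, -4.3864e+01, -2.2491e+01,  7.2000e-02,  3.4000e-02,
       -0.0000e+00]), 'ee_pos': array([0.227, 0.501, 0.238]), 'eef_rot': array([ 0.691,  0.149,  0.691, -0.149]), 'ft_force': array([ 0.568, -0.345, -0.131]), 'moment': array([ 0.007, -0.003, -0.031]), 'grip_width': np.float64(0.088)}
```

View pics/a_side.png

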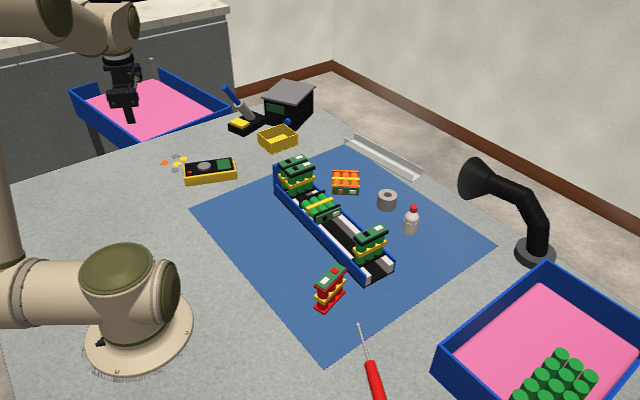

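View pics/a_top.png

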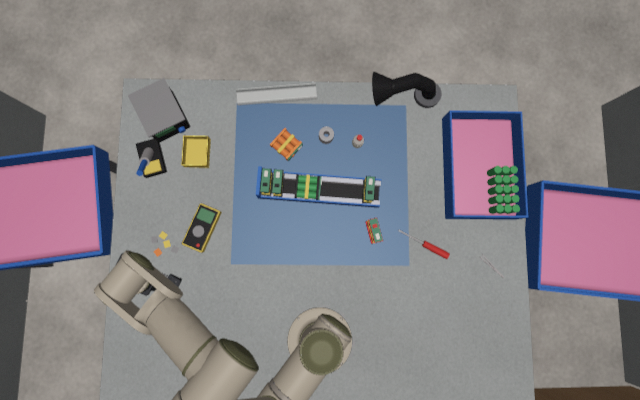

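The look-alikes are the red standing pack (side ~330,288) beside the lane and the orange lying pack (side ~346,181) off the lane. The packs I need are the green ones in the lane: side ~(298,172), (290,165), (322,207) and (370,243). I'll enlarge to confirm and measure.

```bash
python3 - <<'E'
from h import *
S=np.load('pics/a_side.npz');T=np.load('pics/a_top.npz')
a=cv2.resize(S['im'][145:295,262:402],None,fx=4,fy=4,interpolation=cv2.INTER_CUBIC)
cv2.imwrite('pics/b_side.png',a)
b=cv2.resize(T['im'][155:215,250:390],None,fx=5,fy=5,interpolation=cv2.INTER_CUBIC)
cv2.imwrite('pics/b_top.png',b)
for n,Z in(('side',S),('top',T)):
    P=pts(n,Z['d'].astype(float)); im=Z['im']; hsv=cv2.cvtColor(im,cv2.COLOR_BGR2HSV)
    roi=(P[...,0]>.3)&(P[...,0]<.65)&(abs(P[...,1])<.3)
    # bench height
    for nm,m in (('mat',roi&(P[...,2]<.012)),('blue',(hsv[...,0]>100)&(hsv[...,0]<130)&(hsv[...,1]>190)&roi&(P[...,2]>.025))):
        Q=P[m]; print(n,nm,len(Q),Q.min(0).round(3),Q.max(0).round(3),np.median(Q,0).round(4))
    for nm,lo,hi in (('tops',.115,.14),('mid',.055,.08)):
        m=roi&(P[...,2]>lo)&(P[...,2]<hi)
        k,l,s,c=cv2.connectedComponentsWithStats(m.astype(np.uint8))
        for i in range(1,k):
            if s[i,4]>15:
                Q=P[l==i]; print(n,nm,s[i].tolist(),Q.min(0).round(3),Q.max(0).round(3),np.median(Q,0).round(4))
E
```

```text
side mat 15290 [ 0.3   -0.3   -0.005] [0.65  0.3   0.012] [ 0.4191 -0.0732  0.0022]
side blue 930 [ 0.469 -0.217  0.025] [0.592 0.225 0.114] [ 0.4896 -0.0135  0.0423]
side tops [278, 154, 38, 25, 529] [0.499 0.129 0.115] [0.589 0.209 0.133] [0.5407 0.1622 0.1256]
side tops [354, 223, 35, 23, 411] [ 0.479 -0.185  0.115] [ 0.565 -0.149  0.131] [ 0.5192 -0.171   0.1258]
side mid [273, 175, 43, 19, 224] [0.496 0.132 0.055] [0.584 0.228 0.08 ] [0.5158 0.142  0.0667]
side mid [299, 190, 43, 31, 764] [ 0.488 -0.005  0.055] [0.582 0.093 0.074] [0.5308 0.0425 0.0657]
side mid [353, 244, 34, 18, 169] [ 0.48  -0.183  0.055] [ 0.563 -0.151  0.08 ] [ 0.5126 -0.1771  0.0662]
side mid [314, 272, 33, 26, 120] [ 0.339 -0.211  0.055] [ 0.423 -0.185  0.08 ] [ 0.3589 -0.2015  0.0645]
top mat 12448 [ 0.3   -0.3   -0.013] [0.65  0.3   0.012] [ 0.4429 -0.0051  0.0019]
top blue 1 [0.498 0.216 0.059] [0.498 0.216 0.059] [0.4976 0.2158 0.0587]
top tops [259, 168, 13, 25, 235] [0.504 0.171 0.115] [0.587 0.21  0.135] [0.5448 0.1892 0.1249]
top tops [272, 169, 11, 25, 230] [0.501 0.132 0.115] [0.584 0.166 0.137] [0.5413 0.1486 0.1257]
top tops [365, 176, 10, 25, 226] [ 0.481 -0.183  0.116] [ 0.563 -0.15   0.136] [ 0.5212 -0.167   0.1266]
top mid [295, 173, 27, 26, 567] [ 0.491 -0.003  0.055] [0.58  0.089 0.079] [0.5345 0.0436 0.0654]
```

View pics/b_side.png

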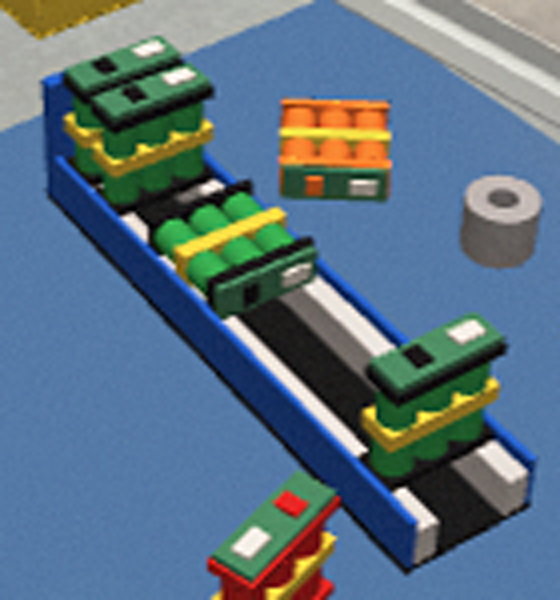

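View pics/b_top.png

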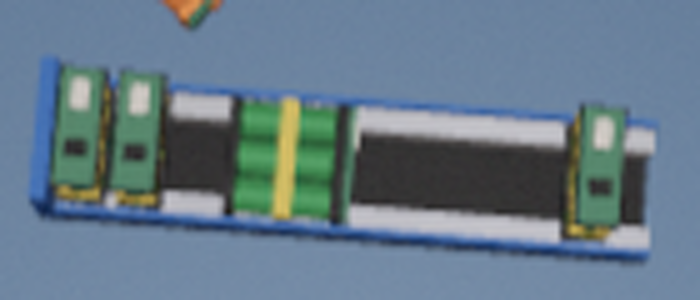

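Request:
{"op": "jog_arm", "data": {"rows": [{"x":20,"y":-34,"az":-0.081},{"x":20,"y":-34,"az":-0.081},{"x":20,"y":-34,"az":-0.081},{"x":20,"y":-34,"az":-0.081},{"x":20,"y":-34,"az":-0.081}], "newtons": 12}}

```text
validation failed for argument at $.ro...
```

Request:
{"op": "jog_arm", "data": {"rows": [{"x":20,"y":-34,"az":-0.081},{"x":20,"y":-34,"az":-0.081},{"x":20,"y":-34,"az":-0.081},{"x":20,"y":-34,"az":-0.081},{"x":20,"y":-34,"az":-0.081}]}}

```text
validation failed for argument at $.ro...
```

Request:
{"op": "jog_arm", "data": {"rows": [{"x":20,"y":-34,"az":-0.081},{"x":20,"y":-34,"az":-0.081},{"x":20,"y":-34,"az":-0.081},{"x":20,"y":-34,"az":-0.081},{"x":20,"y":-34,"az":-0.081}]}}

```text
validation failed for argument at $.ro...
```

Request:
{"op": "jog_arm", "data": {"rows": [{"ax":0.14,"ay":-0.009,"z":-10},{"ax":0.14,"ay":-0.009,"z":-10},{"ax":0.14,"ay":-0.009,"z":-10},{"ax":0.14,"ay":-0.009,"z":-10},{"ax":0.14,"ay":-0.009,"z":-10}]}}

```text
validation failed for argument at $.ro...
```

Request:
{"op": "jog_arm", "data": {"rows": [{"z":-10},{"z":-10},{"z":-10},{"z":-10},{"z":0}]}}

```text
validation failed for argument at $.ro...
```

```bash
cat >> h.py <<'E'
def st():
    o=ctrl.get_obs(); w,x,y,z=o['eef_rot']
    from scipy.spatial.transform import Rotation as R
    M=R.from_quat([x,y,z,w]).as_matrix()
    print('t',round(float(o['time']),2),'p',np.round(o['ee_pos']*1000,1),'X',M[:,0].round(3),'Y',M[:,1].round(3),'F',np.round(o['ft_force'],1),'w',round(float(o['grip_width'])*1000,1),'q',np.round(o['joint_pos'],2))
    return o,M
def crop(im,y0,y1,x0,x1,f,name): cv2.imwrite(f'pics/{name}.png',cv2.resize(im[y0:y1,x0:x1],None,fx=f,fy=f,interpolation=cv2.INTER_CUBIC))
E
python3 - <<'E'
from h import *
st()
im,d=load('side','c'); crop(im,130,290,250,410,4,'c_sc')
im,d=load('top','c'); crop(im,140,220,240,400,5,'c_tc')
E
```

```text
t 0.1 p [226.5 500.9 238.2] X [-0.001 -0.001 -1.   ] Y [ 0.412  0.911 -0.001] F [ 0.6 -0.3 -0.1] w 88.2 q [ 0.93  0.38  1.3  -0.    1.46 -0.22]
```

View pics/c_sc.png

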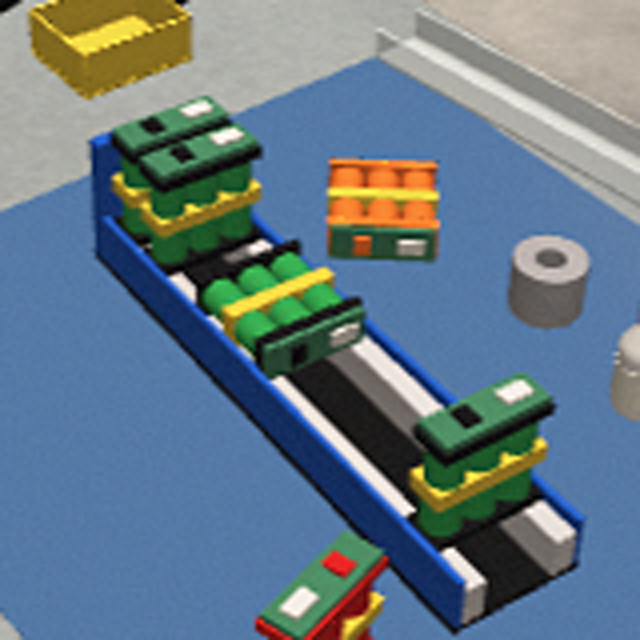

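View pics/c_tc.png

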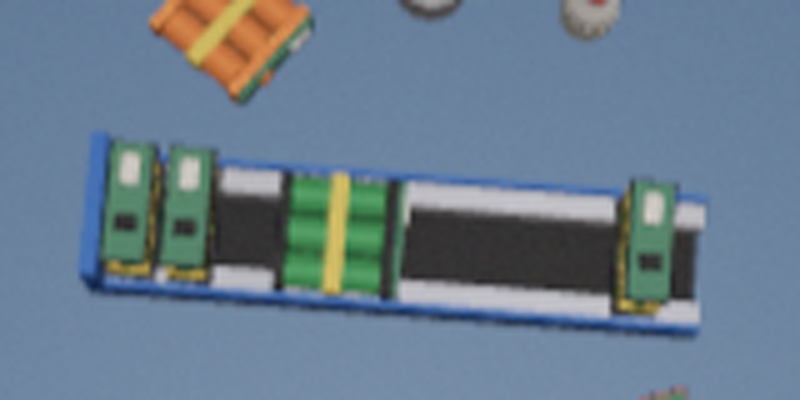

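The pictures show the scene unchanged, because every move was refused. I'll fill in all the fields and try again.

Request:
{"op": "jog_arm", "data": {"rows": [{"x":20,"y":-34,"z":0,"ax":0,"ay":0,"az":-0.081,"jaw":0},{"x":20,"y":-34,"z":0,"ax":0,"ay":0,"az":-0.081,"jaw":0},{"x":20,"y":-34,"z":0,"ax":0,"ay":0,"az":-0.081,"jaw":0},{"x":20,"y":-34,"z":0,"ax":0,"ay":0,"az":-0.081,"jaw":0},{"x":20,"y":-34,"z":0,"ax":0,"ay":0,"az":-0.081,"jaw":0}], "newtons": 12}}

```text
time: 0.7
ee_pos: [0.3271, 0.3297, 0.2387]
eef_rot: [0.647, 0.286, 0.647, -0.286]
ft_force: [0.1, 0.1, 0.6]
grip_width: 0.0879
```

Request:
{"op": "jog_arm", "data": {"rows": [{"x":20,"y":-34,"z":0,"ax":0,"ay":0,"az":-0.081,"jaw":0},{"x":20,"y":-34,"z":0,"ax":0,"ay":0,"az":-0.081,"jaw":0},{"x":20,"y":-34,"z":0,"ax":0,"ay":0,"az":-0.081,"jaw":0},{"x":20,"y":-34,"z":0,"ax":0,"ay":0,"az":-0.081,"jaw":0},{"x":20,"y":-34,"z":0,"ax":0,"ay":0,"az":-0.081,"jaw":0}]}}

```text
time: 1.2
ee_pos: [0.4272, 0.1596, 0.2388]
eef_rot: [0.576, 0.41, 0.576, -0.41]
ft_force: [-0.1, 0.8, -0.2]
grip_width: 0.0879
```

Request:
{"op": "jog_arm", "data": {"rows": [{"x":20,"y":-34,"z":0,"ax":0,"ay":0,"az":-0.081,"jaw":0},{"x":20,"y":-34,"z":0,"ax":0,"ay":0,"az":-0.081,"jaw":0},{"x":20,"y":-34,"z":0,"ax":0,"ay":0,"az":-0.081,"jaw":0},{"x":20,"y":-34,"z":0,"ax":0,"ay":0,"az":-0.081,"jaw":0},{"x":20,"y":-34,"z":0,"ax":0,"ay":0,"az":-0.081,"jaw":0}]}}

```text
time: 1.7
ee_pos: [0.5272, -0.0105, 0.2387]
eef_rot: [-0.481, -0.518, -0.482, 0.518]
ft_force: [0.9, -0.0, 0.9]
grip_width: 0.0882
```

Request:
{"op": "jog_arm", "data": {"rows": [{"x":0,"y":0,"z":-15,"ax":0.14,"ay":-0.009,"az":0,"jaw":0},{"x":0,"y":0,"z":-15,"ax":0.14,"ay":-0.009,"az":0,"jaw":0},{"x":0,"y":0,"z":-15,"ax":0.14,"ay":-0.009,"az":0,"jaw":0},{"x":0,"y":0,"z":-15,"ax":0.14,"ay":-0.009,"az":0,"jaw":0},{"x":0,"y":0,"z":-15,"ax":0.14,"ay":-0.009,"az":0,"jaw":0}]}}

```text
time: 2.2
ee_pos: [0.5269, -0.0093, 0.1638]
eef_rot: [0.285, 0.664, 0.62, -0.307]
ft_force: [0.4, 0.8, -0.5]
grip_width: 0.0878
```

```bash
python3 - <<'E'
from h import *
st()
im,d=load('side','d'); crop(im,130,290,250,410,4,'d_sc')
im,d=load('top','d'); crop(im,140,240,240,400,5,'d_tc')
E
```

```text
t 2.2 p [526.9  -9.3 163.8] X [ 0.044  0.648 -0.761] Y [ 0.998 -0.069 -0.001] F [ 0.4  0.8 -0.5] w 87.8 q [-0.54  0.51  1.52  0.62  1.5  -0.64]
```

View pics/d_sc.png

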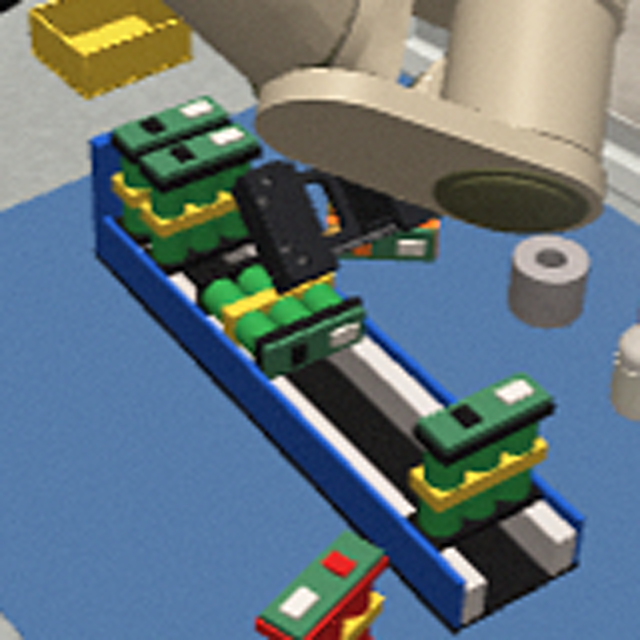

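View pics/d_tc.png

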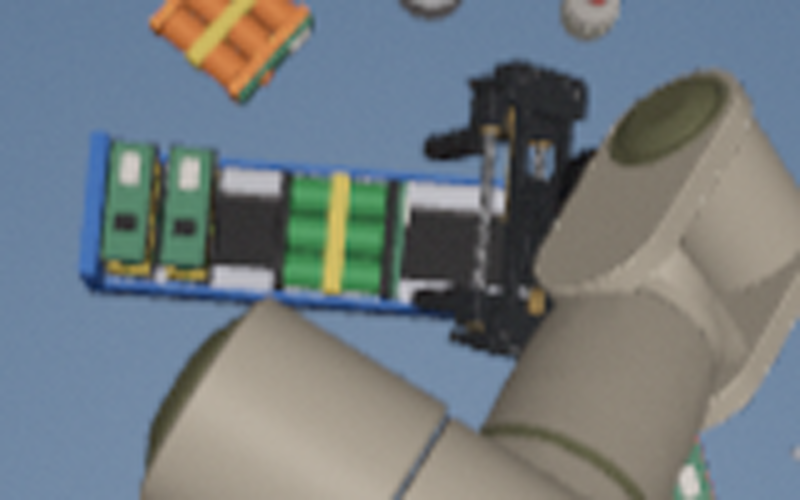

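The top view shows the two fingers straddling the lane line, just right of the pack's board end (crop 395,240). I'll check wrist clearance and where the fingers measure against the reported TCP.

```bash
python3 - <<'E'
from h import *
A={n:(np.load(f'pics/a_{n}.npz'),np.load(f'pics/d_{n}.npz')) for n in('side','top')}
for n,(a,d) in A.items():
    P=pts(n,d['d'].astype(float)); ch=(np.abs(a['im'].astype(int)-d['im']).max(-1)>25)&(P[...,0]>.3)&(P[...,2]>.06)&(P[...,2]<.6)
    Q=P[ch]
    for y0 in np.arange(-.3,.06,.03):
        s=Q[(Q[:,1]>=y0)&(Q[:,1]<y0+.03)]
        if len(s)>5: print(n,round(y0,2),len(s),'zmin',np.percentile(s[:,2],3).round(3),'x',s[:,0].min().round(3),s[:,0].max().round(3))
    s=Q[(Q[:,1]>-.045)&(Q[:,1]<.0)&(Q[:,2]<.25)]
    for lo,hi in((.4,.53),(.53,.65)):
        t=s[(s[:,0]>lo)&(s[:,0]<hi)]; print(n,'finger',len(t),t.min(0).round(3) if len(t) else '',t.max(0).round(3) if len(t) else '',np.median(t,0).round(4) if len(t) else '')
E
```

```text
side -0.27 25 zmin 0.333 x 0.488 0.506
side -0.24 790 zmin 0.31 x 0.439 0.536
side -0.21 1098 zmin 0.314 x 0.395 0.574
side -0.18 1520 zmin 0.317 x 0.374 0.578
side -0.15 2634 zmin 0.334 x 0.329 0.522
side -0.12 2402 zmin 0.232 x 0.3 0.523
side -0.09 735 zmin 0.208 x 0.301 0.546
side -0.06 152 zmin 0.218 x 0.301 0.48
side -0.03 14 zmin 0.171 x 0.366 0.471
side finger 26 [ 0.44  -0.045  0.169] [ 0.473 -0.006  0.249] [ 0.4413 -0.0343  0.2324]
side finger 0   
top -0.27 8 zmin 0.341 x 0.486 0.501
top -0.24 189 zmin 0.35 x 0.436 0.533
top -0.21 491 zmin 0.356 x 0.391 0.573
top -0.18 585 zmin 0.357 x 0.377 0.588
top -0.15 691 zmin 0.377 x 0.33 0.583
top -0.12 940 zmin 0.226 x 0.312 0.615
top -0.09 969 zmin 0.219 x 0.321 0.616
top -0.06 561 zmin 0.195 x 0.341 0.616
top -0.03 89 zmin 0.163 x 0.362 0.585
top finger 121 [ 0.435 -0.045  0.165] [ 0.528 -0.003  0.25 ] [ 0.4699 -0.0325  0.2385]
top finger 96 [ 0.532 -0.045  0.158] [ 0.61  -0.012  0.246] [ 0.5784 -0.0375  0.1957]
```

```bash
cat >> h.py <<'E'
def ray(n,u,v,z):
    c=calibration(n);T=np.linalg.inv(np.array(c['world_to_cam']))
    d=T[:3,:3]@np.array([(u-c['cx'])/c['fx'],(v-c['cy'])/c['fy'],1.]); o=T[:3,3]
    return (o+d*(z-o[2])/d[2]).round(4)
E
python3 - <<'E'
from h import *
d=np.load('pics/d_top.npz'); P=pts('top',d['d'].astype(float)); g=cv2.cvtColor(d['im'],cv2.COLOR_BGR2GRAY)
for u in (324,326,328,330): 
    print(u,'gray',[(v,int(g[v,u]),round(P[v,u,2],2)) for v in list(range(163,175))+list(range(194,206))])
# pack edges (a image): black/green vs rails ; sat/green columns
a=np.load('pics/a_top.npz'); hsv=cv2.cvtColor(a['im'],cv2.COLOR_BGR2HSV)
for u in (300,306,312,316,319): print(u,[(v,*hsv[v,u].tolist()) for v in list(range(170,180))+list(range(194,204))])
E
```

```text
324 gray [(163, 128, np.float64(0.0)), (164, 127, np.float64(0.0)), (165, 128, np.float64(-0.0)), (166, 129, np.float64(0.0)), (167, 124, np.float64(-0.0)), (168, 112, np.float64(0.0)), (169, 101, np.float64(0.0)), (170, 99, np.float64(-0.0)), (171, 116, np.float64(-0.01)), (172, 127, np.float64(-0.0)), (173, 130, np.float64(0.01)), (174, 122, np.float64(0.04)), (194, 54, np.float64(0.01)), (195, 55, np.float64(0.01)), (196, 155, np.float64(0.04)), (197, 145, np.float64(0.17)), (198, 32, np.float64(0.17)), (199, 37, np.float64(0.18)), (200, 40, np.float64(0.18)), (201, 34, np.float64(0.04)), (202, 41, np.float64(0.02)), (203, 94, np.float64(0.0)), (204, 127, np.float64(0.0)), (205, 135, np.float64(0.0))]
326 gray [(163, 127, np.float64(0.0)), (164, 128, np.float64(0.0)), (165, 128, np.float64(-0.0)), (166, 106, np.float64(0.0)), (167, 59, np.float64(0.18)), (168, 39, np.float64(0.18)), (169, 32, np.float64(0.18)), (170, 29, np.float64(0.17)), (171, 43, np.float64(0.16)), (172, 105, np.float64(0.01)), (173, 130, np.float64(-0.0)), (174, 126, np.float64(0.05)), (194, 52, np.float64(0.0
[... 3160 characters left out ...]
76, 88, 53, 126), (177, 67, 108, 128), (178, 67, 131, 134), (179, 67, 121, 146), (194, 68, 68, 75), (195, 66, 37, 69), (196, 165, 9, 59), (197, 165, 8, 64), (198, 165, 10, 52), (199, 109, 129, 83), (200, 108, 154, 156), (201, 108, 159, 148), (202, 109, 127, 84), (203, 107, 83, 139)]
319 [(170, 106, 82, 161), (171, 106, 81, 160), (172, 107, 79, 161), (173, 107, 80, 162), (174, 108, 118, 173), (175, 109, 149, 149), (176, 106, 91, 81), (177, 71, 41, 68), (178, 73, 40, 77), (179, 72, 52, 83), (194, 75, 90, 125), (195, 74, 82, 127), (196, 75, 56, 140), (197, 78, 38, 154), (198, 81, 32, 152), (199, 100, 39, 145), (200, 108, 109, 168), (201, 108, 160, 155), (202, 109, 161, 90), (203, 106, 84, 133)]
```

```bash
python3 - <<'E'
from h import *
print('gripper mid',ray('top',326,184.5,.17), ray('top',326,171.8,.165),ray('top',326,197.2,.17))
for u,v,z in((306,186.6,.068),(312,186.9,.062),(319,187.4,.055)):print('pack',ray('top',u,v,z))
print(ray('top',306,174.6,.06),ray('top',306,198.6,.06))
print(ray('top',312,175.7,.055),ray('top',312,198.2,.055))
E
```

```text
gripper mid [ 0.5243 -0.016   0.17  ] [ 0.5679 -0.0159  0.165 ] [ 0.4819 -0.0163  0.17  ]
pack [0.5318 0.0505 0.068 ]
pack [0.5319 0.0293 0.062 ]
pack [0.5314 0.0043 0.055 ]
[0.5761 0.0511 0.06  ] [0.4902 0.05   0.06  ]
[0.5733 0.0297 0.055 ] [0.4925 0.0288 0.055 ]
```

Request:
{"op": "jog_arm", "data": {"rows": [{"x":1,"y":5,"z":-16,"ax":0,"ay":0,"az":0,"jaw":0},{"x":1,"y":5,"z":-16,"ax":0,"ay":0,"az":0,"jaw":0},{"x":1,"y":5,"z":-16,"ax":0,"ay":0,"az":0,"jaw":0},{"x":1,"y":5,"z":-16,"ax":0,"ay":0,"az":0,"jaw":0},{"x":1,"y":5,"z":-16,"ax":0,"ay":0,"az":0,"jaw":0}]}}

```text
time: 2.8
ee_pos: [0.5321, 0.0167, 0.0842]
eef_rot: [0.289, 0.661, 0.619, -0.309]
ft_force: [0.2, 0.1, 0.4]
grip_width: 0.0875
```

```bash
python3 - <<'E'
from h import *
st()
im,d=load('side','e'); crop(im,160,240,270,370,7,'e_sc')
im,d=load('top','e'); crop(im,150,220,270,370,7,'e_tc')
E
```

```text
t 2.8 p [532.1  16.7  84.2] X [ 0.041  0.641 -0.767] Y [ 0.998 -0.066 -0.001] F [0.2 0.1 0.4] w 87.5 q [-0.49  0.61  1.6   0.65  1.32 -0.72]
```

View pics/e_sc.png

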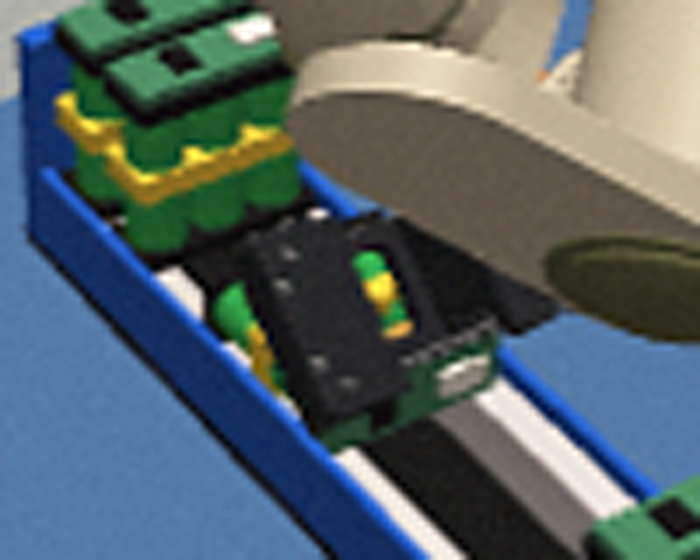

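View pics/e_tc.png

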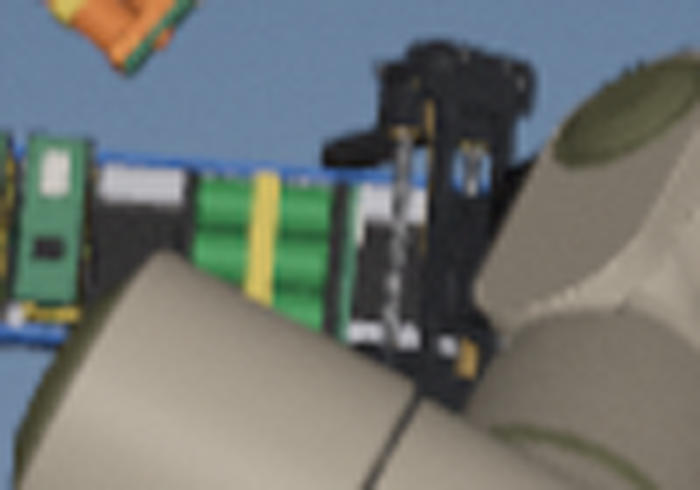

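```bash
python3 - <<'E'
from h import *
d=np.load('pics/e_top.npz'); g=cv2.cvtColor(d['im'],cv2.COLOR_BGR2GRAY);P=pts('top',d['d'].astype(float))
for u in (318,319,321): print(u,[(v,int(g[v,u]),round(float(P[v,u,2]),3)) for v in range(167,181)])
for u,v,z in((319,173.2,.085),(319,175.8,.068),(319,175.8,.055)):print(ray('top',u,v,z))
E
```

```text
318 [(167, 127, 0.01), (168, 125, 0.004), (169, 93, 0.104), (170, 37, 0.1), (171, 38, 0.099), (172, 33, 0.098), (173, 30, 0.1), (174, 67, 0.056), (175, 74, 0.071), (176, 57, 0.061), (177, 48, 0.07), (178, 48, 0.072), (179, 47, 0.068), (180, 53, 0.068)]
319 [(167, 128, -0.001), (168, 115, 0.005), (169, 75, 0.106), (170, 36, 0.102), (171, 35, 0.099), (172, 33, 0.097), (173, 27, 0.096), (174, 68, 0.044), (175, 76, 0.066), (176, 62, 0.066), (177, 64, 0.062), (178, 73, 0.066), (179, 76, 0.076), (180, 78, 0.064)]
321 [(167, 127, 0.002), (168, 101, 0.115), (169, 49, 0.121), (170, 37, 0.111), (171, 32, 0.113), (172, 30, 0.107), (173, 22, 0.095), (174, 72, 0.052), (175, 88, 0.047), (176, 128, 0.061), (177, 158, 0.063), (178, 164, 0.035), (179, 177, 0.052), (180, 181, 0.061)]
[0.5773 0.0055 0.085 ]
[0.571 0.005 0.068]
[0.5733 0.0047 0.055 ]
```

Request:
{"op": "jog_arm", "data": {"rows": [{"x":0,"y":0,"z":-4,"ax":0,"ay":0,"az":0,"jaw":0},{"x":0,"y":0,"z":-4,"ax":0,"ay":0,"az":0,"jaw":0},{"x":0,"y":0,"z":-3,"ax":0,"ay":0,"az":0,"jaw":0},{"x":0,"y":0,"z":-2,"ax":0,"ay":0,"az":0,"jaw":0},{"x":0,"y":0,"z":-2,"ax":0,"ay":0,"az":0,"jaw":0}]}}

```text
time: 3.4
ee_pos: [0.5317, 0.0159, 0.0688]
eef_rot: [0.287, 0.662, 0.62, -0.309]
ft_force: [0.2, -0.2, -0.5]
grip_width: 0.0882
```

Request:
{"op": "jog_arm", "data": {"rows": [{"x":0,"y":0,"z":-2,"ax":0,"ay":0,"az":0,"jaw":0},{"x":0,"y":0,"z":-2,"ax":0,"ay":0,"az":0,"jaw":0},{"x":0,"y":0,"z":-3,"ax":0,"ay":0,"az":0,"jaw":0},{"x":0,"y":0,"z":-3,"ax":0,"ay":0,"az":0,"jaw":0},{"x":0,"y":0,"z":-2,"ax":0,"ay":0,"az":0,"jaw":0}]}}

```text
time: 3.9
ee_pos: [0.5316, 0.0161, 0.0564]
eef_rot: [0.286, 0.662, 0.62, -0.309]
ft_force: [0.6, -0.0, 0.7]
grip_width: 0.0879
```

No contact on the way down. Closing now.

Request:
{"op": "jog_arm", "data": {"rows": [{"x":0,"y":0,"z":0,"ax":0,"ay":0,"az":0,"jaw":0.06},{"x":0,"y":0,"z":0,"ax":0,"ay":0,"az":0,"jaw":0.1},{"x":0,"y":0,"z":0,"ax":0,"ay":0,"az":0,"jaw":0.15},{"x":0,"y":0,"z":0,"ax":0,"ay":0,"az":0,"jaw":0.2},{"x":0,"y":0,"z":0,"ax":0,"ay":0,"az":0,"jaw":0.2}], "newtons": 12}}

```text
time: 4.4
ee_pos: [0.5316, 0.0161, 0.0567]
eef_rot: [0.286, 0.662, 0.62, -0.309]
ft_force: [0.0, 1.3, -3.6]
grip_width: 0.0838
```

Request:
{"op": "jog_arm", "data": {"rows": [{"x":0,"y":0,"z":10,"ax":0,"ay":0,"az":0,"jaw":0.2},{"x":0,"y":0,"z":10,"ax":-0.1,"ay":0.0066,"az":0,"jaw":0.2},{"x":0,"y":0,"z":10,"ax":-0.1,"ay":0.0066,"az":0,"jaw":0.2},{"x":0,"y":0,"z":10,"ax":-0.1,"ay":0.0066,"az":0,"jaw":0.2},{"x":0,"y":0,"z":10,"ax":-0.1,"ay":0.0066,"az":0,"jaw":0.2}]}}

```text
time: 4.9
ee_pos: [0.5316, 0.0159, 0.1081]
eef_rot: [0.406, 0.588, 0.548, -0.435]
ft_force: [0.1, 0.6, -4.4]
grip_width: 0.0838
```

```bash
python3 - <<'E'
from h import *
st()
im,d=load('side','f'); crop(im,140,240,260,370,6,'f_sc')
E
```

```text
t 4.9 p [531.6  15.9 108.1] X [ 0.019  0.291 -0.956] Y [ 0.998 -0.07  -0.001] F [ 0.1  0.6 -4.4] w 83.8 q [-0.33  0.49  1.56  0.31  1.18 -0.39]
```

View pics/f_sc.png

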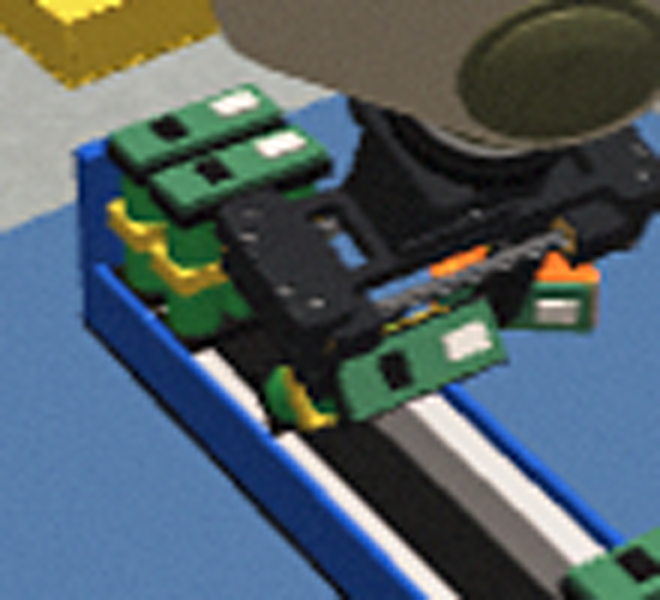

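Request:
{"op": "jog_arm", "data": {"rows": [{"x":0,"y":0,"z":10,"ax":-0.1,"ay":0.0066,"az":0,"jaw":0.2},{"x":0,"y":0,"z":10,"ax":-0.1,"ay":0.0066,"az":0,"jaw":0.2},{"x":0,"y":0,"z":10,"ax":-0.1,"ay":0.0066,"az":0,"jaw":0.2},{"x":0,"y":0,"z":10,"ax":-0.1,"ay":0.0066,"az":0,"jaw":0.2},{"x":0,"y":0,"z":10,"ax":-0.1,"ay":0.0066,"az":0,"jaw":0.2}]}}

```text
time: 5.45
ee_pos: [0.5312, 0.0162, 0.1573]
eef_rot: [-0.528, -0.462, -0.431, 0.567]
ft_force: [0.3, 0.9, -4.9]
grip_width: 0.0837
```

```bash
cat >> h.py <<'E'
def board(n,im,d,box):
    # plane fit of green board pixels inside box (v0,v1,u0,u1)
    P=pts(n,d.astype(float)); hsv=cv2.cvtColor(im,cv2.COLOR_BGR2HSV)
    m=np.zeros(d.shape,bool); v0,v1,u0,u1=box; m[v0:v1,u0:u1]=True
    m&=(hsv[...,0]>70)&(hsv[...,0]<90)&(hsv[...,1]>60)&(hsv[...,2]>70)
    k,l,s,c=cv2.connectedComponentsWithStats(m.astype(np.uint8)); i=1+s[1:,4].argmax(); Q=P[l==i]
    for _ in range(3):
        c=Q.mean(0); w=np.linalg.svd(Q-c)[2][2]; w*=np.sign(w[2]) or 1; r=abs((Q-c)@w); Q=Q[r<max(.004,2*r.std())]
    print('board',n,len(Q),'c',c.round(4),'n',w.round(3),'tilt',round(float(np.arccos(w[2])),3)); return c,w
E
python3 - <<'E'
from h import *
st()
im,d=load('side','g'); crop(im,140,240,260,370,6,'g_sc'); board('side',im,d,(150,220,290,360))
a=np.load('pics/a_side.npz'); board('side',a['im'],a['d'],(215,260,345,395))
E
```

```text
t 5.45 p [531.2  16.2 157.3] X [-0.016 -0.2   -0.98 ] Y [ 0.998 -0.071 -0.001] F [ 0.3  0.9 -4.9] w 83.7 q [-0.1   0.44  1.47 -0.21  1.24  0.04]
board side 30 c [ 0.5344 -0.002   0.1675] n [ 0.022 -0.356  0.934] tilt 0.365
board side 14 c [ 0.5023 -0.1755  0.1261] n [0.087 0.079 0.993] tilt 0.118
```

View pics/g_sc.png

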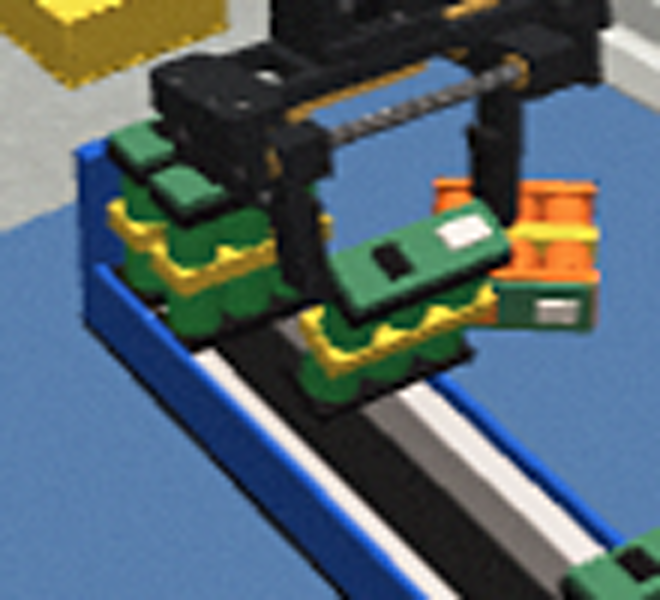

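Request:
{"op": "jog_arm", "data": {"rows": [{"x":0,"y":0,"z":0,"ax":-0.08,"ay":0.005,"az":0,"jaw":0.2},{"x":0,"y":0,"z":0,"ax":-0.08,"ay":0.005,"az":0,"jaw":0.2},{"x":0,"y":0,"z":0,"ax":-0.08,"ay":0.005,"az":0,"jaw":0.2},{"x":0,"y":0,"z":0,"ax":-0.08,"ay":0.005,"az":0,"jaw":0.2},{"x":0,"y":0,"z":0,"ax":0,"ay":0,"az":0,"jaw":0.2}]}}

```text
time: 6.0
ee_pos: [0.5308, 0.017, 0.1551]
eef_rot: [-0.59, -0.366, -0.344, 0.633]
ft_force: [0.1, -0.0, -3.3]
grip_width: 0.084
```

```bash
python3 - <<'E'
from h import *
st()
im,d=load('side','i'); crop(im,140,240,260,370,6,'i_sc'); board('side',im,d,(150,220,310,345))
im,d=load('top','i'); crop(im,150,220,260,370,7,'i_tc'); board('top',im,d,(165,205,285,335))
E
```

```text
t 6.0 p [530.8  17.  155.1] X [-0.037 -0.494 -0.869] Y [ 0.998 -0.069 -0.003] F [ 0.1 -0.  -3.3] w 84.0 q [ 0.04  0.5   1.45 -0.54  1.29  0.29]
board side 13 c [0.5132 0.0243 0.1568] n [ 0.869 -0.451  0.203] tilt 1.367
board top 40 c [0.5164 0.0085 0.2024] n [-0.061 -0.998  0.014] tilt 1.557
```

View pics/i_sc.png

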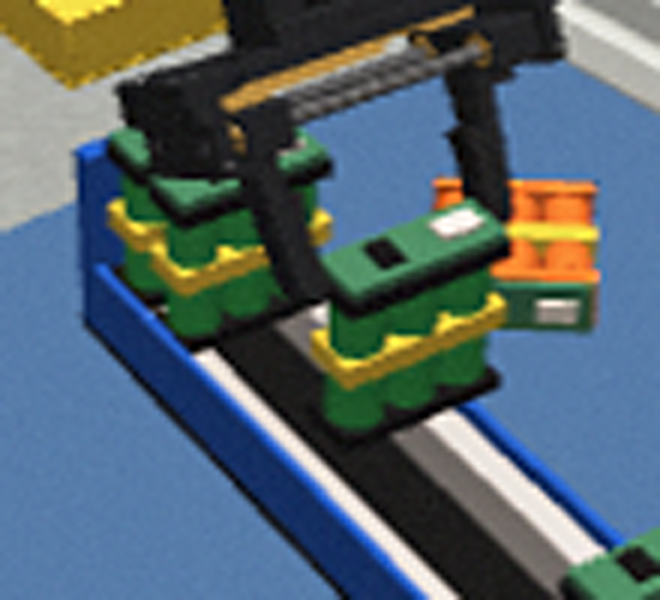

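View pics/i_tc.png

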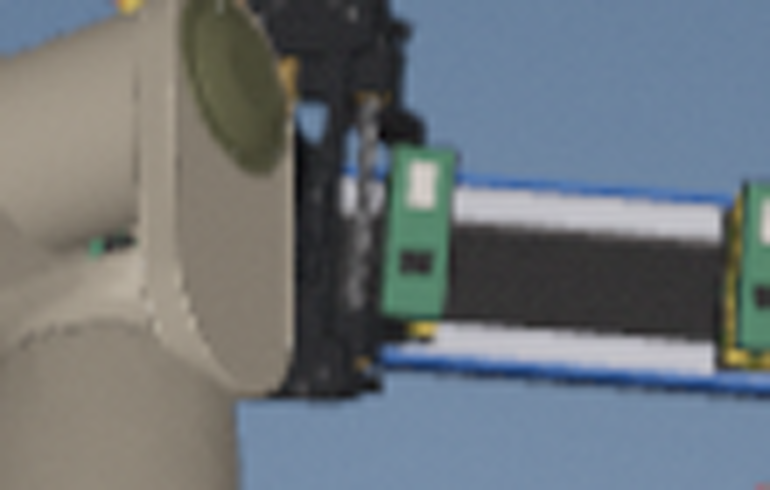

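```bash
python3 - <<'E'
from h import *
for n,t,boxes in(('side','i',[(172,194,313,346)]),('top','i',[(170,197,314,326)]),('top','a',[(175,202,364,377),(167,193,271,284)]),('side','a',[(220,248,352,392)])):
    Z=np.load(f'pics/{t}_{n}.npz'); P=pts(n,Z['d'].astype(float))
    for b in boxes:
        v0,v1,u0,u1=b; Q=P[v0:v1,u0:u1].reshape(-1,3); Q=Q[(Q[:,2]>(.145 if t=='i' else .115))&(Q[:,2]<(.19 if t=='i' else .14))&(Q[:,1]<(.035 if t=='i' else 1))]
        for _ in range(4):
            c=Q.mean(0); w=np.linalg.svd(Q-c)[2][2]; w*=np.sign(w[2]); r=abs((Q-c)@w); Q=Q[r<.004]
        print(n,t,len(Q),c.round(4),w.round(3), Q.min(0).round(3),Q.max(0).round(3))
E
```

```text
side i 226 [0.5304 0.0045 0.1674] [-0.03  -0.405  0.914] [ 0.483 -0.012  0.157] [0.585 0.022 0.176]
top i 154 [0.5304 0.0064 0.1699] [-0.016 -0.051  0.999] [ 0.485 -0.012  0.165] [0.573 0.023 0.175]
top a 143 [ 0.5225 -0.1663  0.1264] [-0.02   0.043  0.999] [ 0.483 -0.182  0.122] [ 0.563 -0.15   0.131]
top a 149 [0.543  0.1478 0.1257] [-0.021 -0.031  0.999] [0.504 0.132 0.121] [0.583 0.165 0.13 ]
side a 300 [ 0.5206 -0.1685  0.1256] [-0.028 -0.136  0.99 ] [ 0.479 -0.185  0.12 ] [ 0.565 -0.149  0.131]
```

Request:
{"op": "jog_arm", "data": {"rows": [{"x":0,"y":0,"z":-8,"ax":0,"ay":0,"az":0,"jaw":0.2},{"x":0,"y":0,"z":-8,"ax":0,"ay":0,"az":0,"jaw":0.2},{"x":0,"y":0,"z":-8,"ax":0,"ay":0,"az":0,"jaw":0.2},{"x":0,"y":0,"z":-6,"ax":0,"ay":0,"az":0,"jaw":0.2},{"x":0,"y":0,"z":-4,"ax":0,"ay":0,"az":0,"jaw":0.2}]}}

```text
time: 6.6
ee_pos: [0.5315, 0.016, 0.1219]
eef_rot: [-0.59, -0.367, -0.342, 0.633]
ft_force: [0.3, 0.1, -4.0]
grip_width: 0.0838
```

Request:
{"op": "jog_arm", "data": {"rows": [{"x":0,"y":0,"z":-2,"ax":0,"ay":0,"az":0,"jaw":0.2},{"x":0,"y":0,"z":-1,"ax":0,"ay":0,"az":0,"jaw":0.2},{"x":0,"y":0,"z":-1,"ax":0,"ay":0,"az":0,"jaw":0.2},{"x":0,"y":0,"z":-1,"ax":0,"ay":0,"az":0,"jaw":0.2},{"x":0,"y":0,"z":0,"ax":0,"ay":0,"az":0,"jaw":0.2}]}}

```text
time: 7.1
ee_pos: [0.5317, 0.0161, 0.1178]
eef_rot: [-0.591, -0.367, -0.341, 0.632]
ft_force: [0.5, 0.0, -3.2]
grip_width: 0.0834
```

Request:
{"op": "jog_arm", "data": {"rows": [{"x":0,"y":0,"z":-1,"ax":0,"ay":0,"az":0,"jaw":0.2},{"x":0,"y":0,"z":-1,"ax":0,"ay":0,"az":0,"jaw":0.2},{"x":0,"y":0,"z":-1,"ax":0,"ay":0,"az":0,"jaw":0.2},{"x":0,"y":0,"z":0,"ax":0,"ay":0,"az":0,"jaw":0.2},{"x":0,"y":0,"z":0,"ax":0,"ay":0,"az":0,"jaw":0.2}]}}

```text
time: 7.6
ee_pos: [0.5317, 0.0161, 0.1147]
eef_rot: [-0.591, -0.367, -0.341, 0.632]
ft_force: [-0.7, -0.6, -4.2]
grip_width: 0.0839
```

```bash
python3 - <<'E'
from h import *
st()
im,d=load('side','j'); crop(im,150,260,280,390,6,'j_sc')
E
```

```text
t 7.6 p [531.7  16.1 114.7] X [-0.033 -0.497 -0.867] Y [ 0.998 -0.069  0.002] F [-0.7 -0.6 -4.2] w 83.9 q [ 0.04  0.56  1.5  -0.56  1.21  0.35]
```

View pics/j_sc.png

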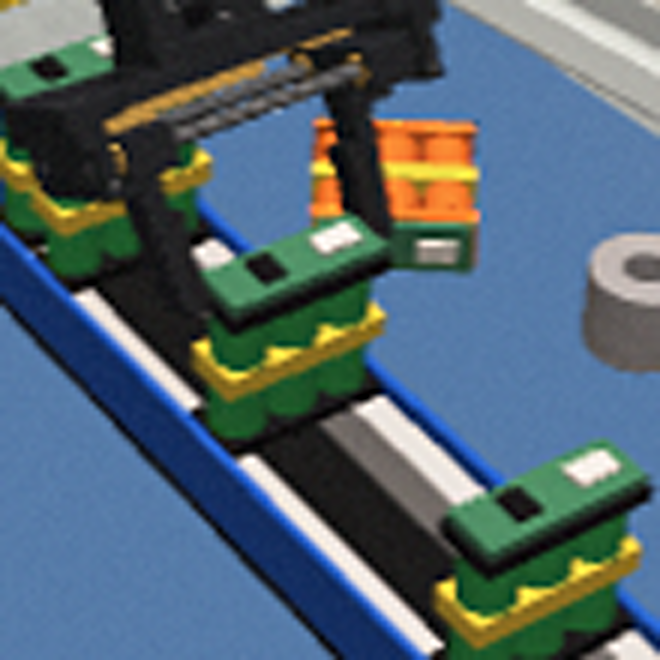

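The pack now looks upright and close to the rails, and still carries its weight (−4 N). Lowering further in small steps.

Request:
{"op": "jog_arm", "data": {"rows": [{"x":0,"y":0,"z":-1,"ax":0,"ay":0,"az":0,"jaw":0.2},{"x":0,"y":0,"z":-1,"ax":0,"ay":0,"az":0,"jaw":0.2},{"x":0,"y":0,"z":-1,"ax":0,"ay":0,"az":0,"jaw":0.2},{"x":0,"y":0,"z":0,"ax":0,"ay":0,"az":0,"jaw":0.2},{"x":0,"y":0,"z":0,"ax":0,"ay":0,"az":0,"jaw":0.2}]}}

```text
time: 8.15
ee_pos: [0.5317, 0.0161, 0.1117]
eef_rot: [-0.591, -0.367, -0.341, 0.632]
ft_force: [0.2, -0.2, -3.3]
grip_width: 0.084
```

Request:
{"op": "jog_arm", "data": {"rows": [{"x":0,"y":0,"z":-1,"ax":0,"ay":0,"az":0,"jaw":0.2},{"x":0,"y":0,"z":-1,"ax":0,"ay":0,"az":0,"jaw":0.2},{"x":0,"y":0,"z":0,"ax":0,"ay":0,"az":0,"jaw":0.2},{"x":0,"y":0,"z":0,"ax":0,"ay":0,"az":0,"jaw":0.2},{"x":0,"y":0,"z":0,"ax":0,"ay":0,"az":0,"jaw":0.2}]}}

```text
time: 8.65
ee_pos: [0.532, 0.0161, 0.1113]
eef_rot: [-0.591, -0.367, -0.34, 0.632]
ft_force: [-3.4, 3.4, 8.7]
grip_width: 0.0843
```

```bash
python3 - <<'E'
from h import *
st()
for n,b in (('top',(170,205,310,330)),('side',(180,210,310,350))):
    im,d=load(n,'k'); P=pts(n,d.astype(float)); v0,v1,u0,u1=b; Q=P[v0:v1,u0:u1].reshape(-1,3)
    Q=Q[(Q[:,2]>.118)&(Q[:,2]<.15)&(Q[:,1]<.03)]; c=np.median(Q,0)
    for _ in range(4):
            c=Q.mean(0); w=np.linalg.svd(Q-c)[2][2]; w*=np.sign(w[2]); r=abs((Q-c)@w); Q=Q[r<.004]
    print(n,len(Q),c.round(4),w.round(3),Q.min(0).round(3),Q.max(0).round(3))
E
```

```text
t 8.65 p [532.   16.1 111.3] X [-0.031 -0.498 -0.867] Y [ 0.998 -0.069  0.004] F [-3.4  3.4  8.7] w 84.3 q [ 0.04  0.56  1.51 -0.56  1.2   0.35]
top 143 [0.5301 0.0054 0.1269] [ 0.003 -0.108  0.994] [ 0.484 -0.011  0.122] [0.581 0.024 0.132]
side 289 [0.5314 0.0037 0.126 ] [-0.031 -0.315  0.948] [ 0.477 -0.014  0.118] [0.591 0.029 0.139]
```

Request:
{"op": "jog_arm", "data": {"rows": [{"x":0,"y":0,"z":1,"ax":0,"ay":0,"az":0,"jaw":0.2},{"x":0,"y":0,"z":0,"ax":-0.05,"ay":0.003,"az":0,"jaw":0.2},{"x":0,"y":0,"z":0,"ax":-0.05,"ay":0.003,"az":0,"jaw":0.2},{"x":0,"y":0,"z":0,"ax":0,"ay":0,"az":0,"jaw":0.2},{"x":0,"y":0,"z":0,"ax":0,"ay":0,"az":0,"jaw":0.2}]}}

```text
time: 9.25
ee_pos: [0.5319, 0.016, 0.111]
eef_rot: [-0.607, -0.335, -0.311, 0.65]
ft_force: [-0.5, -0.8, 1.1]
grip_width: 0.0838
```

```bash
python3 - <<'E'
from h import *
st()
for n,b in (('top',(170,205,310,330)),('side',(180,210,310,350))):
    im,d=load(n,'l'); P=pts(n,d.astype(float)); v0,v1,u0,u1=b; Q=P[v0:v1,u0:u1].reshape(-1,3)
    Q=Q[(Q[:,2]>.118)&(Q[:,2]<.15)&(Q[:,1]<.03)]; c=np.median(Q,0)
    for _ in range(4):
            c=Q.mean(0); w=np.linalg.svd(Q-c)[2][2]; w*=np.sign(w[2]); r=abs((Q-c)@w); Q=Q[r<.004]
    print(n,len(Q),c.round(4),w.round(3),Q.min(0).round(3),Q.max(0).round(3))
    if n=='side': crop(im,165,260,300,400,6,'l_sc')
E
```

```text
t 9.25 p [531.9  16.  111. ] X [-0.037 -0.581 -0.813] Y [ 0.998 -0.069  0.003] F [-0.5 -0.8  1.1] w 83.8 q [ 0.08  0.59  1.5  -0.66  1.24  0.43]
top 155 [0.5303 0.0066 0.1268] [ 0.004 -0.168  0.986] [ 0.477 -0.011  0.12 ] [0.581 0.029 0.133]
side 297 [0.531  0.005  0.1263] [-0.033 -0.241  0.97 ] [ 0.477 -0.012  0.118] [0.591 0.03  0.135]
```

View pics/l_sc.png

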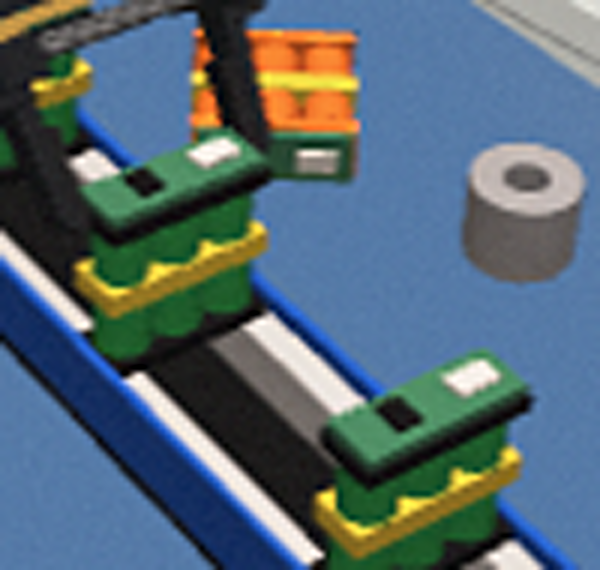

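Request:
{"op": "jog_arm", "data": {"rows": [{"x":0,"y":0,"z":0,"ax":0,"ay":0,"az":0,"jaw":0.05},{"x":0,"y":0,"z":0,"ax":0,"ay":0,"az":0,"jaw":0.03},{"x":0,"y":0,"z":0,"ax":0,"ay":0,"az":0,"jaw":0.0},{"x":0,"y":0,"z":0,"ax":0,"ay":0,"az":0,"jaw":0.0},{"x":0,"y":0,"z":0,"ax":0,"ay":0,"az":0,"jaw":0.0}]}}

```text
time: 9.85
ee_pos: [0.5317, 0.0161, 0.1106]
eef_rot: [-0.607, -0.335, -0.311, 0.65]
ft_force: [-0.6, -0.1, -0.5]
grip_width: 0.0881
```

```bash
python3 - <<'E'
from h import *
st()
for n,b in (('top',(170,205,310,330)),('side',(180,210,310,350))):
    im,d=load(n,'m'); P=pts(n,d.astype(float)); v0,v1,u0,u1=b; Q=P[v0:v1,u0:u1].reshape(-1,3)
    Q=Q[(Q[:,2]>.118)&(Q[:,2]<.15)&(Q[:,1]<.03)]; c=np.median(Q,0)
    for _ in range(4):
            c=Q.mean(0); w=np.linalg.svd(Q-c)[2][2]; w*=np.sign(w[2]); r=abs((Q-c)@w); Q=Q[r<.004]
    print(n,len(Q),c.round(4),w.round(3),Q.min(0).round(3),Q.max(0).round(3))
    crop(im,165,260,300,400,6,'m_'+n)
E
```

```text
t 9.85 p [531.7  16.1 110.6] X [-0.038 -0.581 -0.813] Y [ 0.998 -0.069  0.003] F [-0.6 -0.1 -0.5] w 88.1 q [ 0.08  0.59  1.5  -0.66  1.24  0.43]
top 142 [0.5302 0.003  0.1269] [-0.003 -0.156  0.988] [ 0.477 -0.014  0.121] [0.581 0.026 0.134]
side 314 [0.531  0.0021 0.1259] [-0.026 -0.196  0.98 ] [ 0.476 -0.016  0.119] [0.592 0.027 0.134]
```

View pics/m_side.png

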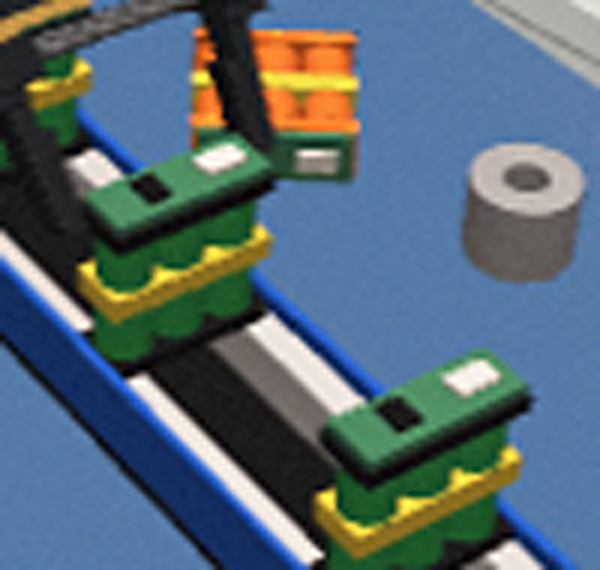

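View pics/m_top.png

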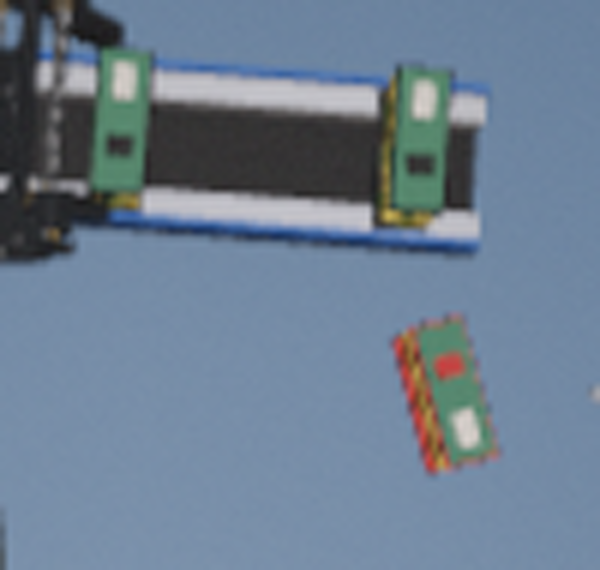

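The released pack settled upright (side crop ~180,250; top crop ~120,120), and its board is at z≈0.127 like the others. Next I'll back off and go round behind the last pack.

Request:
{"op": "jog_arm", "data": {"rows": [{"x":0,"y":0,"z":20,"ax":0,"ay":0,"az":0,"jaw":0.0},{"x":0,"y":0,"z":35,"ax":0,"ay":0,"az":0,"jaw":0.0},{"x":0,"y":0,"z":40,"ax":0,"ay":0,"az":0,"jaw":0.0},{"x":0,"y":-30,"z":10,"ax":0.13,"ay":-0.0086,"az":0,"jaw":0.0},{"x":-2,"y":-30,"z":0,"ax":0.13,"ay":-0.0086,"az":0,"jaw":0.2}]}}

```text
time: 10.45
ee_pos: [0.5308, -0.0432, 0.2179]
eef_rot: [-0.563, -0.418, -0.388, 0.598]
ft_force: [0.9, -0.0, -0.4]
grip_width: 0.0823
```

Request:
{"op": "jog_arm", "data": {"rows": [{"x":-2,"y":-30,"z":0,"ax":0.13,"ay":-0.0086,"az":0,"jaw":0.5},{"x":-2,"y":-30,"z":0,"ax":0.13,"ay":-0.0086,"az":0,"jaw":0.5},{"x":-2,"y":-30,"z":0,"ax":0.13,"ay":-0.0086,"az":0,"jaw":0.5},{"x":-2,"y":-30,"z":0,"ax":0.13,"ay":-0.0086,"az":0,"jaw":0.5},{"x":-2,"y":-30,"z":0,"ax":0.13,"ay":-0.0086,"az":0,"jaw":0.5}]}}

```text
time: 10.95
ee_pos: [0.5195, -0.1953, 0.2166]
eef_rot: [0.407, 0.588, 0.547, -0.435]
ft_force: [0.2, 0.6, -0.3]
grip_width: 0.0448
```

Request:
{"op": "jog_arm", "data": {"rows": [{"x":-2,"y":-20,"z":0,"ax":0.13,"ay":-0.0086,"az":0,"jaw":0.5},{"x":-2,"y":-20,"z":0,"ax":0.13,"ay":-0.0086,"az":0,"jaw":0.5},{"x":0,"y":0,"z":0,"ax":0.13,"ay":-0.0086,"az":0,"jaw":0.5},{"x":0,"y":0,"z":0,"ax":0,"ay":0,"az":0,"jaw":0.5},{"x":0,"y":0,"z":0,"ax":0,"ay":0,"az":0,"jaw":0.5}]}}

```text
time: 11.45
ee_pos: [0.5157, -0.2339, 0.2154]
eef_rot: [0.293, 0.659, 0.616, -0.316]
ft_force: [-1.1, 1.2, 0.1]
grip_width: 0.0442
```

```bash
python3 - <<'E'
from h import *
st()
im,d=load('side','n'); 
im,d=load('top','n'); crop(im,140,240,260,400,5,'n_tc')
E
```

```text
t 11.45 p [ 515.7 -233.9  215.4] X [ 0.042  0.627 -0.778] Y [ 0.998 -0.07  -0.003] F [-1.1  1.2  0.1] w 44.2 q [-0.84  0.6   1.16  0.49  1.87 -0.74]
```

View pics/n_side.png

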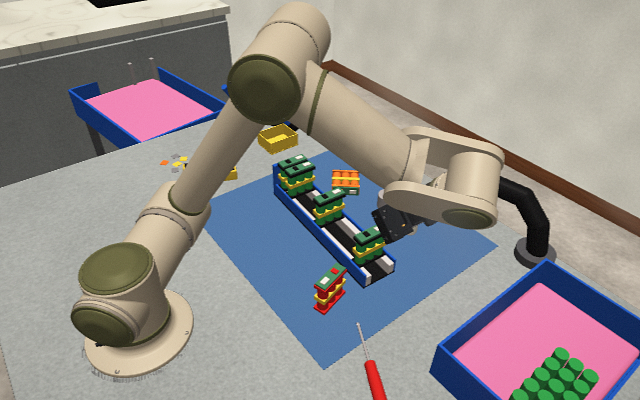

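View pics/n_tc.png

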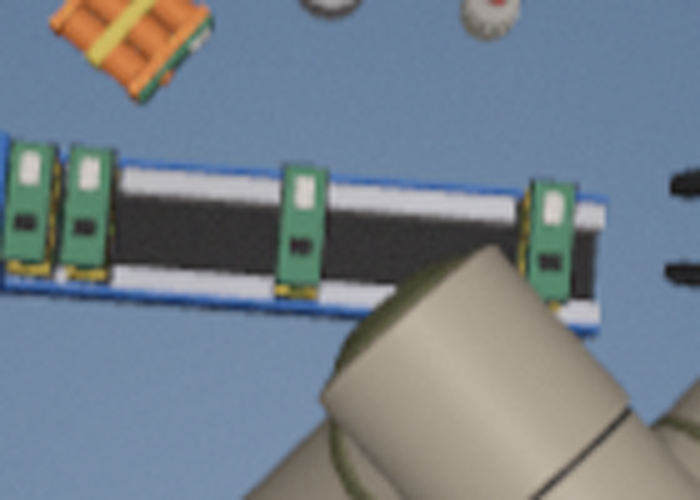

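All four packs now stand (top crop x≈30, 88, 303, 552), and the fingers are behind the last one (~685,230). Lowering behind it.

Request:
{"op": "jog_arm", "data": {"rows": [{"x":0,"y":0,"z":-35,"ax":0,"ay":0,"az":0,"jaw":0.6},{"x":0,"y":0,"z":-35,"ax":0,"ay":0,"az":0,"jaw":0.6},{"x":0,"y":0,"z":-35,"ax":0,"ay":0,"az":0,"jaw":0.6},{"x":1,"y":0,"z":-35,"ax":0,"ay":0,"az":0,"jaw":0.6},{"x":1,"y":0,"z":-23,"ax":0,"ay":0,"az":0,"jaw":0.6}]}}

```text
time: 12.05
ee_pos: [0.5177, -0.2324, 0.0516]
eef_rot: [0.293, 0.659, 0.617, -0.316]
ft_force: [0.8, -0.2, 0.3]
grip_width: 0.0354
```

```bash
python3 - <<'E'
from h import *
st()
im,d=load('side','o'); crop(im,200,300,320,440,6,'o_sc')
im,d=load('top','o'); crop(im,150,230,330,420,7,'o_tc')
E
```

```text
t 12.05 p [ 517.7 -232.4   51.6] X [ 0.04   0.627 -0.778] Y [ 0.998 -0.067 -0.003] F [ 0.8 -0.2  0.3] w 35.4 q [-0.84  0.78  1.32  0.47  1.56 -0.9 ]
```

View pics/o_sc.png

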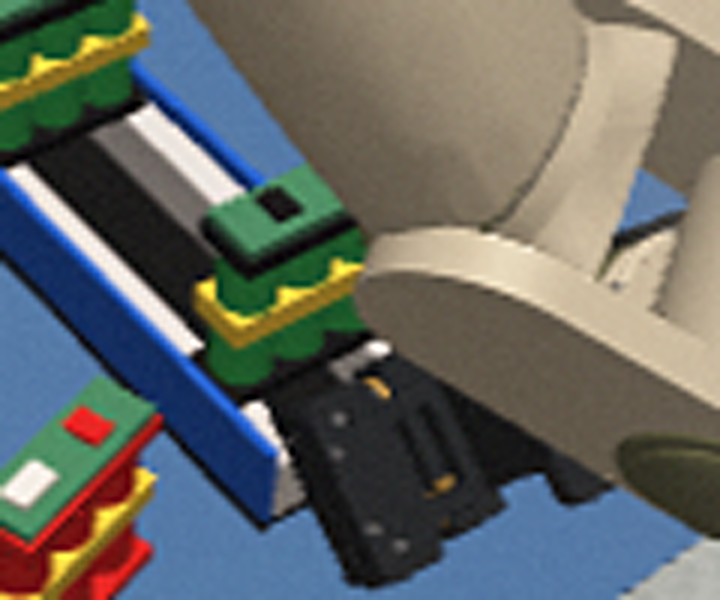

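View pics/o_tc.png

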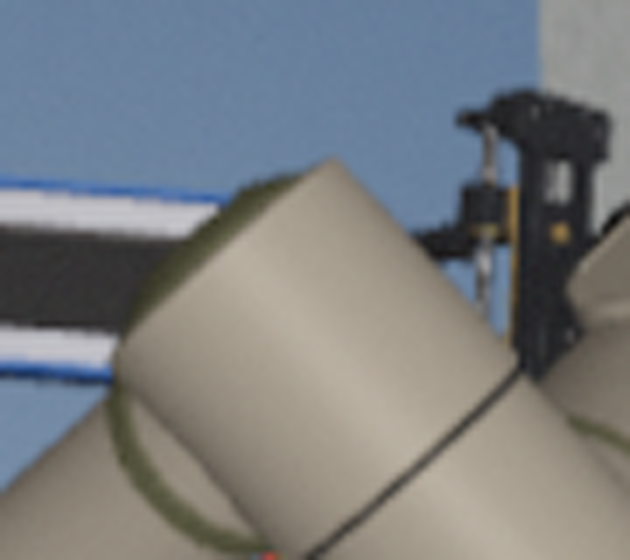

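```bash
python3 - <<'E'
from h import *
for n in('side','top'):
    Z=np.load(f'pics/a_{n}.npz'); P=pts(n,Z['d'].astype(float)); 
    m=(P[...,0]>.3)&(P[...,0]<.445)&(P[...,1]>-.26)&(P[...,1]<-.14)&(P[...,2]>.03)&(P[...,2]<.2)
    k,l,s,c=cv2.connectedComponentsWithStats(m.astype(np.uint8)); i=1+s[1:,4].argmax(); Q=P[l==i]; T=Q[Q[:,2]>.08]
    print(n,len(Q),len(T),T.min(0).round(3),T.max(0).round(3)); 
    t=T[T[:,0]>np.percentile(T[:,0],92)]; print(t.mean(0).round(3),np.percentile(T[:,0],[95,99]).round(3))
    r=cv2.minAreaRect((T[:,:2]*1000).astype(np.float32)); print(cv2.boxPoints(r).round())
    o=np.load(f'pics/o_{n}.npz'); Po=pts(n,o['d'].astype(float)); 
    mm=(Po[...,1]<-.2)&(Po[...,2]>.04)&(Po[...,2]<.14)&(Po[...,0]>.4)&(Po[...,0]<.6); q=Po[mm]; print('body',len(q),q.min(0).round(3) if len(q) else '')
E
```

```text
side 816 473 [ 0.339 -0.215  0.08 ] [ 0.426 -0.164  0.096]
[ 0.419 -0.186  0.089] [0.418 0.423]
[[ 337. -186.]
 [ 345. -217.]
 [ 427. -195.]
 [ 419. -164.]]
body 8078 [ 0.401 -0.716  0.04 ]
top 258 225 [ 0.339 -0.214  0.081] [ 0.426 -0.166  0.103]
[ 0.421 -0.183  0.088] [0.419 0.422]
[[ 339. -185.]
 [ 347. -217.]
 [ 427. -196.]
 [ 419. -164.]]
body 2976 [ 0.431 -0.721  0.04 ]
```

Request:
{"op": "jog_arm", "data": {"rows": [{"x":1,"y":0,"z":4,"ax":-0.078,"ay":0.005,"az":0,"jaw":0.6},{"x":2,"y":0,"z":4,"ax":-0.078,"ay":0.005,"az":0,"jaw":0.6},{"x":0,"y":10,"z":0,"ax":0,"ay":0,"az":0,"jaw":0.6},{"x":1,"y":10,"z":0,"ax":0,"ay":0,"az":0,"jaw":0.6},{"x":0,"y":8,"z":0,"ax":0,"ay":0,"az":0,"jaw":0.6}]}}

```text
time: 12.65
ee_pos: [0.5217, -0.2046, 0.0611]
eef_rot: [0.34, 0.633, 0.592, -0.365]
ft_force: [-0.5, -0.1, 0.7]
grip_width: 0.0355
```

```bash
python3 - <<'E'
from h import *
st()
im,d=load('side','p'); crop(im,200,300,320,440,6,'p_sc')
E
```

```text
t 12.65 p [ 521.7 -204.6   61.1] X [ 0.034  0.501 -0.865] Y [ 0.998 -0.069 -0.001] F [-0.5 -0.1  0.7] w 35.5 q [-0.77  0.7   1.39  0.4   1.42 -0.83]
```

View pics/p_sc.png

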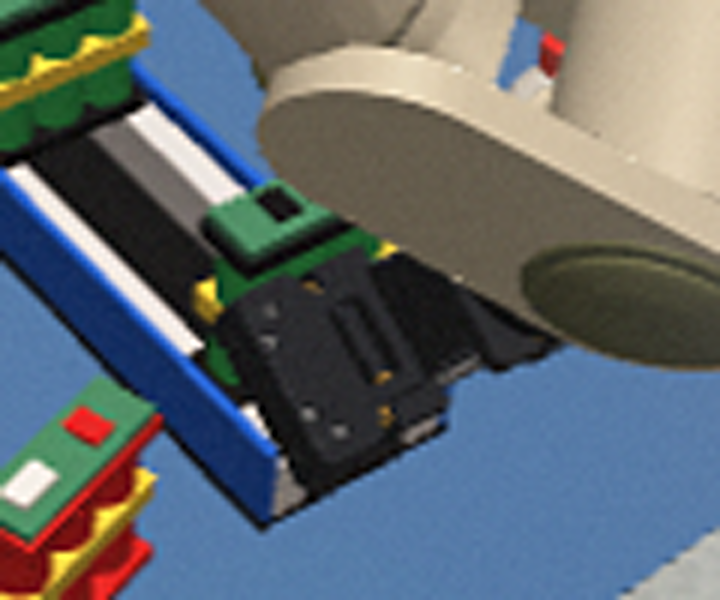

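Request:
{"op": "jog_arm", "data": {"rows": [{"x":0.3,"y":5,"z":0,"ax":0,"ay":0,"az":0,"jaw":0.6},{"x":0.3,"y":4,"z":0,"ax":0,"ay":0,"az":0,"jaw":0.6},{"x":0.3,"y":4,"z":0,"ax":0,"ay":0,"az":0,"jaw":0.6},{"x":0.3,"y":4,"z":0,"ax":0,"ay":0,"az":0,"jaw":0.6},{"x":0.3,"y":4,"z":0,"ax":0,"ay":0,"az":0,"jaw":0.6}]}}

```text
time: 13.2
ee_pos: [0.5233, -0.1851, 0.0608]
eef_rot: [0.34, 0.633, 0.591, -0.366]
ft_force: [0.5, -2.1, 1.0]
grip_width: 0.0354
```

Request:
{"op": "jog_arm", "data": {"rows": [{"x":0.3,"y":4,"z":0,"ax":0,"ay":0,"az":0,"jaw":0.6},{"x":0.3,"y":4,"z":0,"ax":0,"ay":0,"az":0,"jaw":0.6},{"x":0.3,"y":4,"z":0,"ax":0,"ay":0,"az":0,"jaw":0.6},{"x":0.3,"y":4,"z":0,"ax":0,"ay":0,"az":0,"jaw":0.6},{"x":0.3,"y":4,"z":0,"ax":0,"ay":0,"az":0,"jaw":0.6}]}}

```text
time: 13.7
ee_pos: [0.5247, -0.1646, 0.0608]
eef_rot: [0.34, 0.633, 0.591, -0.366]
ft_force: [0.6, -1.8, 0.3]
grip_width: 0.0353
```

```bash
python3 - <<'E'
from h import *
st()
im,d=load('side','q'); crop(im,180,290,310,440,6,'q_sc')
E
```

```text
t 13.7 p [ 524.7 -164.6   60.8] X [ 0.034  0.5   -0.865] Y [ 0.998 -0.07  -0.001] F [ 0.6 -1.8  0.3] w 35.3 q [-0.71  0.68  1.45  0.42  1.37 -0.8 ]
```

View pics/q_sc.png

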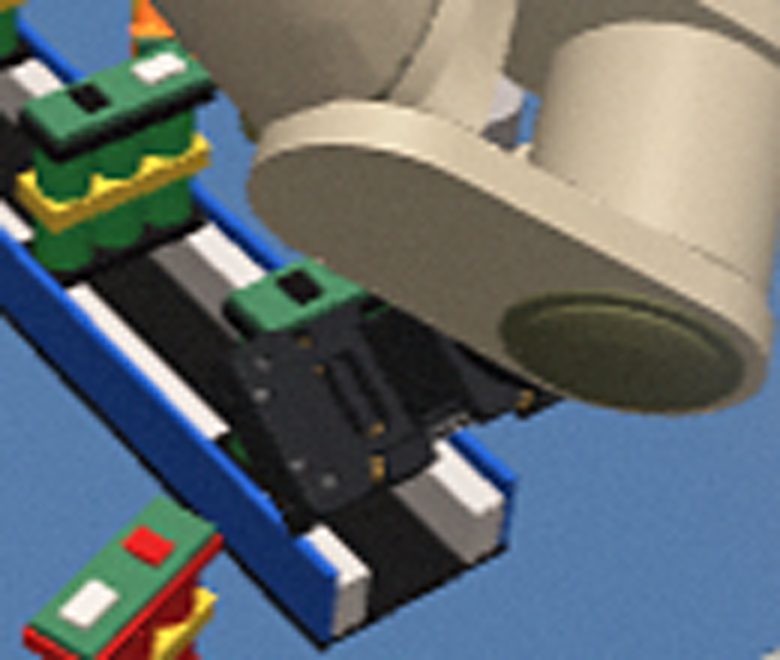

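Request:
{"op": "jog_arm", "data": {"rows": [{"x":0.4,"y":6,"z":0,"ax":0,"ay":0,"az":0,"jaw":0.6},{"x":0.4,"y":7,"z":0,"ax":0,"ay":0,"az":0,"jaw":0.6},{"x":0.5,"y":7,"z":0,"ax":0,"ay":0,"az":0,"jaw":0.6},{"x":0.5,"y":7,"z":0,"ax":0,"ay":0,"az":0,"jaw":0.6},{"x":0.4,"y":6,"z":0,"ax":0,"ay":0,"az":0,"jaw":0.6}]}}

```text
time: 14.25
ee_pos: [0.5269, -0.1311, 0.0608]
eef_rot: [0.34, 0.633, 0.591, -0.365]
ft_force: [-0.3, -1.6, 1.8]
grip_width: 0.0352
```

Request:
{"op": "jog_arm", "data": {"rows": [{"x":0.4,"y":7,"z":0,"ax":0,"ay":0,"az":0,"jaw":0.6},{"x":0.4,"y":7,"z":0,"ax":0,"ay":0,"az":0,"jaw":0.6},{"x":0.5,"y":7,"z":0,"ax":0,"ay":0,"az":0,"jaw":0.6},{"x":0.5,"y":7,"z":0,"ax":0,"ay":0,"az":0,"jaw":0.6},{"x":0.4,"y":6,"z":0,"ax":0,"ay":0,"az":0,"jaw":0.6}]}}

```text
time: 14.75
ee_pos: [0.5291, -0.0972, 0.0607]
eef_rot: [0.34, 0.633, 0.591, -0.366]
ft_force: [-0.4, -2.3, 0.0]
grip_width: 0.0352
```

Request:
{"op": "jog_arm", "data": {"rows": [{"x":0.4,"y":6,"z":0,"ax":0,"ay":0,"az":0,"jaw":0.6},{"x":0.4,"y":6,"z":0,"ax":0,"ay":0,"az":0,"jaw":0.6},{"x":0.4,"y":6,"z":0,"ax":0,"ay":0,"az":0,"jaw":0.6},{"x":0.3,"y":4,"z":0,"ax":0,"ay":0,"az":0,"jaw":0.6},{"x":0.2,"y":4,"z":0,"ax":0,"ay":0,"az":0,"jaw":0.6}]}}

```text
time: 15.25
ee_pos: [0.5308, -0.0715, 0.0607]
eef_rot: [0.34, 0.633, 0.591, -0.366]
ft_force: [-0.5, -2.2, 1.1]
grip_width: 0.0354
```

```bash
python3 - <<'E'
from h import *
st()
im,d=load('side','r'); crop(im,140,260,260,400,5,'r_sc')
im,d=load('top','r'); crop(im,140,240,240,400,4,'r_tc')
E
```

```text
t 15.25 p [530.8 -71.5  60.7] X [ 0.034  0.5   -0.865] Y [ 0.998 -0.07  -0.001] F [-0.5 -2.2  1.1] w 35.4 q [-0.57  0.63  1.55  0.48  1.27 -0.72]
```

View pics/r_sc.png

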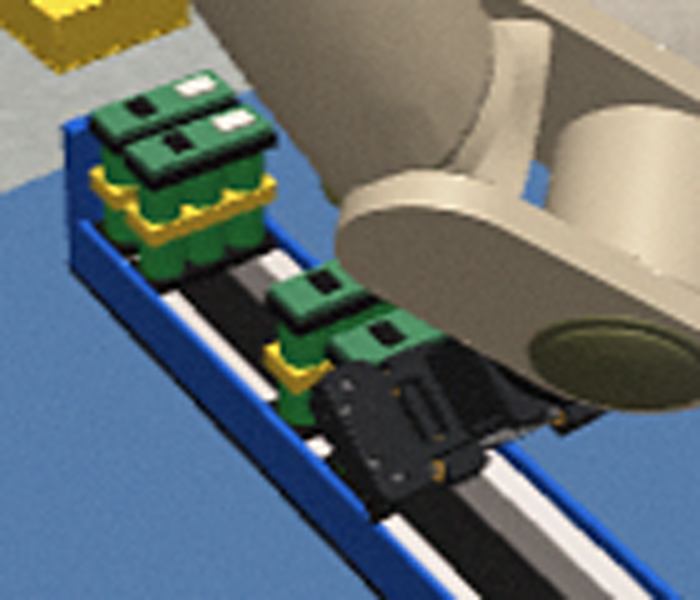

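View pics/r_tc.png

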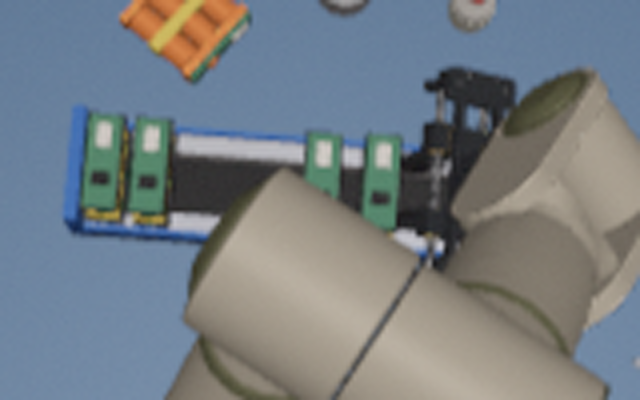

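Request:
{"op": "jog_arm", "data": {"rows": [{"x":0.2,"y":4,"z":0,"ax":0,"ay":0,"az":0,"jaw":0.6},{"x":0.3,"y":5,"z":0,"ax":0,"ay":0,"az":0,"jaw":0.6},{"x":0.2,"y":4,"z":0,"ax":0,"ay":0,"az":0,"jaw":0.6},{"x":0.2,"y":4,"z":0,"ax":0,"ay":0,"az":0,"jaw":0.6},{"x":0.2,"y":4,"z":0,"ax":0,"ay":0,"az":0,"jaw":0.6}]}}

```text
time: 15.85
ee_pos: [0.5319, -0.0506, 0.0607]
eef_rot: [0.34, 0.633, 0.591, -0.366]
ft_force: [0.3, -3.9, -0.7]
grip_width: 0.0352
```

Request:
{"op": "jog_arm", "data": {"rows": [{"x":0.3,"y":5,"z":0,"ax":0,"ay":0,"az":0,"jaw":0.6},{"x":0.3,"y":5,"z":0,"ax":0,"ay":0,"az":0,"jaw":0.6},{"x":0.3,"y":5,"z":0,"ax":0,"ay":0,"az":0,"jaw":0.6},{"x":0.3,"y":5,"z":0,"ax":0,"ay":0,"az":0,"jaw":0.6},{"x":0.3,"y":5,"z":0,"ax":0,"ay":0,"az":0,"jaw":0.6}]}}

```text
time: 16.35
ee_pos: [0.5333, -0.0255, 0.0607]
eef_rot: [0.34, 0.633, 0.591, -0.366]
ft_force: [-0.2, -4.1, -0.5]
grip_width: 0.0351
```

Request:
{"op": "jog_arm", "data": {"rows": [{"x":0.3,"y":5,"z":0,"ax":0,"ay":0,"az":0,"jaw":0.6},{"x":0.3,"y":5,"z":0,"ax":0,"ay":0,"az":0,"jaw":0.6},{"x":0.3,"y":5,"z":0,"ax":0,"ay":0,"az":0,"jaw":0.6},{"x":0.3,"y":5,"z":0,"ax":0,"ay":0,"az":0,"jaw":0.6},{"x":0.3,"y":5,"z":0,"ax":0,"ay":0,"az":0,"jaw":0.6}]}}

```text
time: 16.85
ee_pos: [0.5349, -0.0005, 0.0607]
eef_rot: [0.34, 0.633, 0.591, -0.366]
ft_force: [0.7, -2.9, -1.0]
grip_width: 0.0347
```

Request:
{"op": "jog_arm", "data": {"rows": [{"x":0.3,"y":5,"z":0,"ax":0,"ay":0,"az":0,"jaw":0.6},{"x":0.3,"y":5,"z":0,"ax":0,"ay":0,"az":0,"jaw":0.6},{"x":0.3,"y":5,"z":0,"ax":0,"ay":0,"az":0,"jaw":0.6},{"x":0.3,"y":5,"z":0,"ax":0,"ay":0,"az":0,"jaw":0.6},{"x":0.3,"y":5,"z":0,"ax":0,"ay":0,"az":0,"jaw":0.6}]}}

```text
time: 17.35
ee_pos: [0.5364, 0.0245, 0.0608]
eef_rot: [0.34, 0.633, 0.591, -0.366]
ft_force: [-1.1, -3.0, -0.9]
grip_width: 0.0354
```

```bash
python3 - <<'E'
from h import *
st()
im,d=load('side','s'); crop(im,140,260,260,400,5,'s_sc')
im,d=load('top','s'); crop(im,140,240,240,400,4,'s_tc')
E
```

```text
t 17.35 p [536.4  24.5  60.8] X [ 0.034  0.5   -0.865] Y [ 0.998 -0.07  -0.001] F [-1.1 -3.  -0.9] w 35.4 q [-0.41  0.61  1.61  0.54  1.17 -0.61]
```

View pics/s_sc.png

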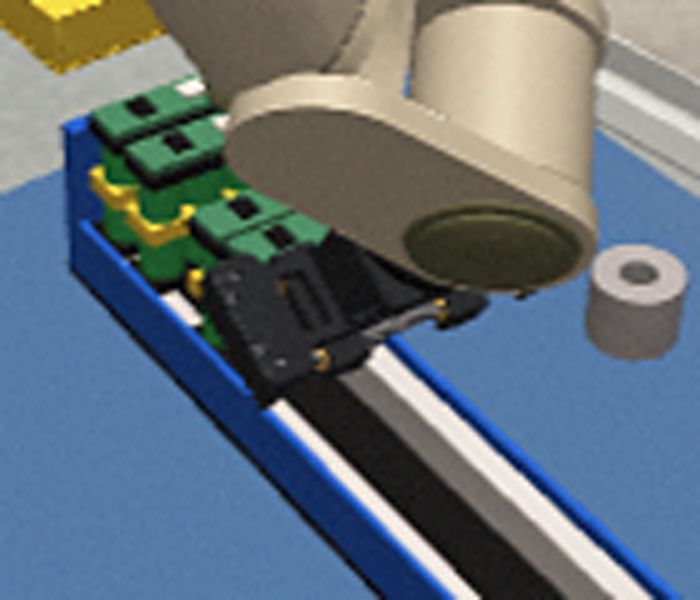

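View pics/s_tc.png

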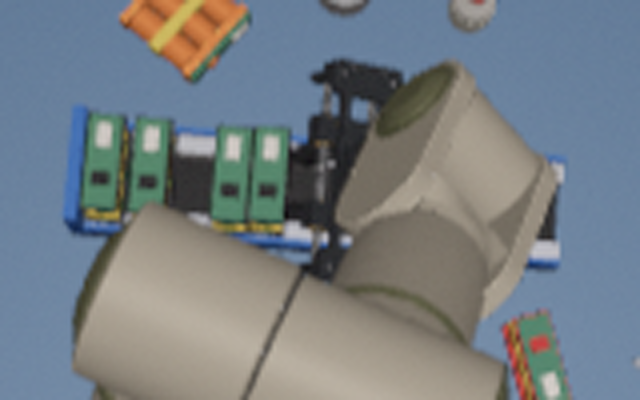

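Request:
{"op": "jog_arm", "data": {"rows": [{"x":0.3,"y":5,"z":0,"ax":0,"ay":0,"az":0,"jaw":0.6},{"x":0.3,"y":5,"z":0,"ax":0,"ay":0,"az":0,"jaw":0.6},{"x":0.3,"y":5,"z":0,"ax":0,"ay":0,"az":0,"jaw":0.6},{"x":0.3,"y":5,"z":0,"ax":0,"ay":0,"az":0,"jaw":0.6},{"x":0.3,"y":5,"z":0,"ax":0,"ay":0,"az":0,"jaw":0.6}]}}

```text
time: 17.95
ee_pos: [0.5379, 0.0495, 0.0607]
eef_rot: [0.34, 0.633, 0.591, -0.366]
ft_force: [0.2, -3.9, -0.9]
grip_width: 0.0352
```

Request:
{"op": "jog_arm", "data": {"rows": [{"x":0.3,"y":4,"z":0,"ax":0,"ay":0,"az":0,"jaw":0.6},{"x":0.2,"y":3,"z":0,"ax":0,"ay":0,"az":0,"jaw":0.6},{"x":0.2,"y":3,"z":0,"ax":0,"ay":0,"az":0,"jaw":0.6},{"x":0.2,"y":3,"z":0,"ax":0,"ay":0,"az":0,"jaw":0.6},{"x":0.2,"y":3,"z":0,"ax":0,"ay":0,"az":0,"jaw":0.6}]}}

```text
time: 18.45
ee_pos: [0.539, 0.0651, 0.0607]
eef_rot: [0.34, 0.633, 0.591, -0.366]
ft_force: [-0.8, -6.2, -1.4]
grip_width: 0.0354
```

Request:
{"op": "jog_arm", "data": {"rows": [{"x":0.1,"y":2,"z":0,"ax":0,"ay":0,"az":0,"jaw":0.6},{"x":0.1,"y":2,"z":0,"ax":0,"ay":0,"az":0,"jaw":0.6},{"x":0.1,"y":2,"z":0,"ax":0,"ay":0,"az":0,"jaw":0.6},{"x":0.1,"y":1,"z":0,"ax":0,"ay":0,"az":0,"jaw":0.6},{"x":0,"y":0,"z":0,"ax":0,"ay":0,"az":0,"jaw":0.6}]}}

```text
time: 18.95
ee_pos: [0.5394, 0.0721, 0.0607]
eef_rot: [0.34, 0.633, 0.591, -0.366]
ft_force: [-0.4, -5.3, -0.5]
grip_width: 0.0354
```

```bash
python3 - <<'E'
from h import *
st()
im,d=load('side','t'); crop(im,140,230,260,370,6,'t_sc')
im,d=load('top','t'); crop(im,150,220,245,335,7,'t_tc')
E
```

```text
t 18.95 p [539.4  72.1  60.7] X [ 0.034  0.5   -0.865] Y [ 0.998 -0.07  -0.001] F [-0.4 -5.3 -0.5] w 35.4 q [-0.32  0.6   1.62  0.57  1.13 -0.55]
```

View pics/t_sc.png

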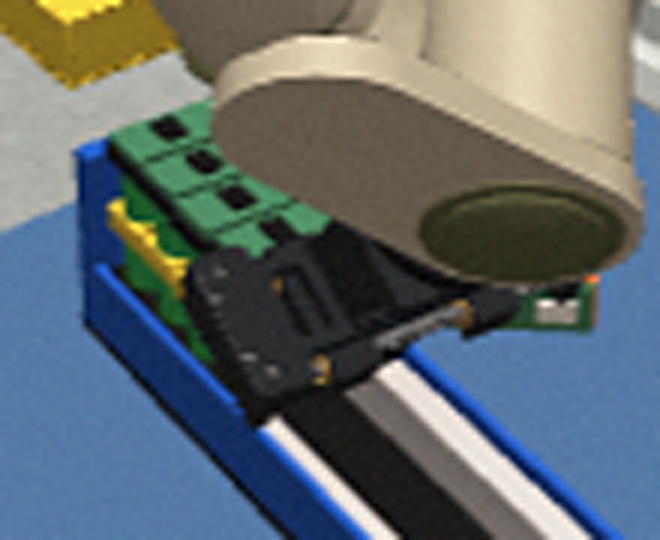

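View pics/t_tc.png

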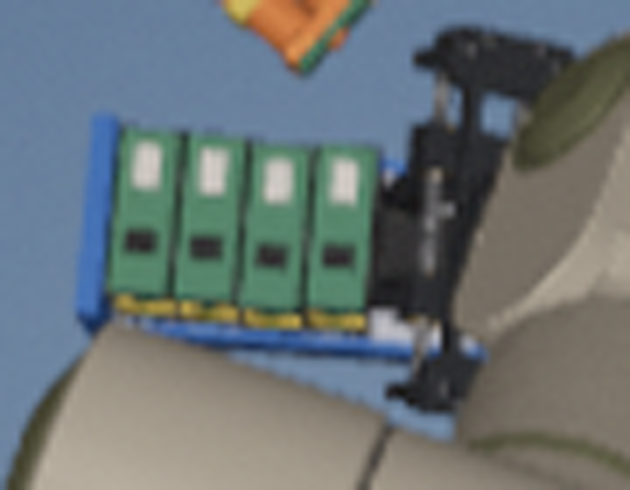

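The four boards now sit close together (top crop x≈145–345) with only a thin gap left at the plate. Pressing on gently until the force rises.

Request:
{"op": "jog_arm", "data": {"rows": [{"x":0.1,"y":1,"z":0,"ax":0,"ay":0,"az":0,"jaw":0.6},{"x":0,"y":1,"z":0,"ax":0,"ay":0,"az":0,"jaw":0.6},{"x":0.1,"y":1,"z":0,"ax":0,"ay":0,"az":0,"jaw":0.6},{"x":0,"y":0,"z":0,"ax":0,"ay":0,"az":0,"jaw":0.6},{"x":0,"y":0,"z":0,"ax":0,"ay":0,"az":0,"jaw":0.6}]}}

```text
time: 19.55
ee_pos: [0.5397, 0.0747, 0.0607]
eef_rot: [0.34, 0.633, 0.591, -0.366]
ft_force: [-0.7, -6.8, -0.1]
grip_width: 0.0354
```

Request:
{"op": "jog_arm", "data": {"rows": [{"x":0,"y":1,"z":0,"ax":0,"ay":0,"az":0,"jaw":0.6},{"x":0,"y":0,"z":0,"ax":0,"ay":0,"az":0,"jaw":0.6},{"x":0.1,"y":1,"z":0,"ax":0,"ay":0,"az":0,"jaw":0.6},{"x":0,"y":0,"z":0,"ax":0,"ay":0,"az":0,"jaw":0.6},{"x":0,"y":0,"z":0,"ax":0,"ay":0,"az":0,"jaw":0.6}]}}

```text
time: 20.05
ee_pos: [0.5399, 0.0757, 0.0606]
eef_rot: [0.341, 0.633, 0.59, -0.366]
ft_force: [-2.3, -13.5, 1.9]
grip_width: 0.0352
```

The force rose to 13.5 N and forward motion stalled, so the row is against the plate. Backing off for a clear view.

Request:
{"op": "jog_arm", "data": {"rows": [{"x":0,"y":-3,"z":0,"ax":0,"ay":0,"az":0,"jaw":0.6},{"x":-1,"y":-12,"z":0,"ax":0,"ay":0,"az":0,"jaw":0.6},{"x":-1,"y":-30,"z":10,"ax":0,"ay":0,"az":0,"jaw":0.6},{"x":-2,"y":-30,"z":35,"ax":0,"ay":0,"az":0,"jaw":0.6},{"x":-2,"y":-30,"z":40,"ax":0,"ay":0,"az":0,"jaw":0.6}]}}

```text
time: 20.55
ee_pos: [0.5328, -0.0288, 0.1462]
eef_rot: [0.339, 0.633, 0.592, -0.366]
ft_force: [1.2, -0.6, -0.0]
grip_width: 0.0353
```

Request:
{"op": "jog_arm", "data": {"rows": [{"x":0,"y":-35,"z":35,"ax":0,"ay":0,"az":0,"jaw":0.6},{"x":0,"y":-35,"z":35,"ax":0,"ay":0,"az":0,"jaw":0.6},{"x":0,"y":-35,"z":35,"ax":0,"ay":0,"az":0,"jaw":0.6},{"x":0,"y":-35,"z":0,"ax":0,"ay":0,"az":0,"jaw":0.6},{"x":0,"y":-35,"z":0,"ax":0,"ay":0,"az":0,"jaw":0.6}]}}

```text
time: 21.05
ee_pos: [0.5333, -0.2044, 0.2519]
eef_rot: [0.341, 0.634, 0.591, -0.365]
ft_force: [-0.1, -0.2, -0.4]
grip_width: 0.0349
```

```bash
python3 - <<'E'
from h import *
st()
im,d=load('side','u'); crop(im,140,230,260,370,6,'u_sc')
im,d=load('top','u'); crop(im,150,220,245,335,7,'u_tc')
P=pts('top',d.astype(float)); m=(P[...,0]>.48)&(P[...,0]<.62)&(P[...,1]>.03)&(P[...,1]<.25)&(P[...,2]>.118)&(P[...,2]<.14)
Q=P[m]; print(Q.min(0).round(3),Q.max(0).round(3),Q.mean(0).round(4)); w=np.linalg.svd(Q-Q.mean(0))[2][2]; print(w.round(3), np.percentile(Q[:,2],[2,50,98]).round(3))
hsv=cv2.cvtColor(im,cv2.COLOR_BGR2HSV); b=(hsv[...,0]>105)&(hsv[...,0]<118)&(hsv[...,1]>170)&(P[...,1]>.15)&(P[...,2]>.07)
print('plate',b.sum(),P[b].min(0).round(3) if b.any() else '',P[b].max(0).round(3) if b.any() else '')
E
```

```text
t 21.05 p [ 533.3 -204.4  251.9] X [ 0.035  0.5   -0.865] Y [ 0.998 -0.07   0.   ] F [-0.1 -0.2 -0.4] w 34.9 q [-0.75  0.52  1.13  0.41  1.82 -0.64]
[0.498 0.078 0.118] [0.587 0.214 0.138] [0.5419 0.1442 0.1258]
[-0.004  0.005  1.   ] [0.118 0.126 0.134]
plate 72 [0.498 0.212 0.083] [0.607 0.609 0.207]
```

View pics/u_sc.png

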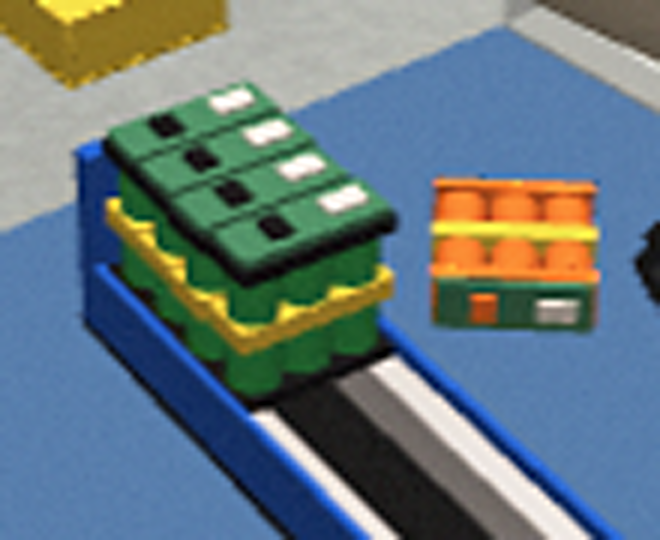

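View pics/u_tc.png

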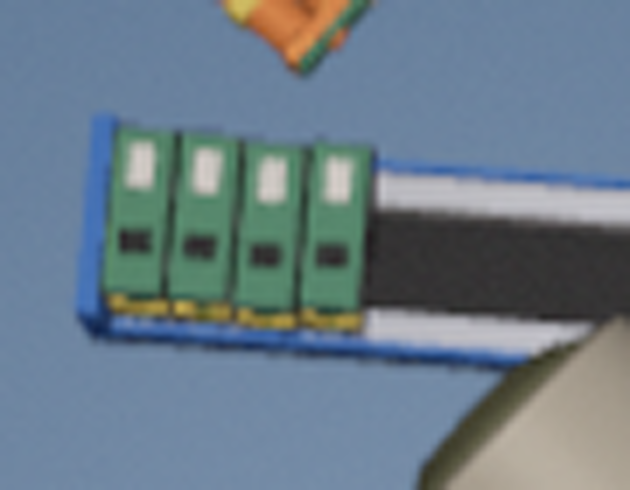

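All four stand flush and level, with board height ≈0.126 m, no visible gaps, and the first one against the plate. Handing in.

```bash
python3 -c "
from rig import workorder
print(workorder.finish_job())"
```

```text
the job is handed in; nothing more can be done
None
```

The fallen pack stands upright on the rails, board end up, and all four packs are closed up against the blue end plate. I handed the job in at about 21 s of the 61 s allowed; it reports no verdict.

**How it went:** I gripped the toppled pack across its width at the board end, lifted and turned it upright, set it on the rails and let go. I then pushed the last pack along the lane from behind, low and slowly, until the row stopped at the plate. Pushing took about 2–7 N on the way and 13.5 N at the stop.

**Last checks:**
- **Upright:** the four board tops form one level plane at about 0.126 m.
- **Closed up:** neither camera shows a gap between the packs or at the plate.
- **Left alone:** the red and orange look-alikes and the bystanders were never approached or pushed, but I did not measure their positions again at the end.

**What disagreed:**
- **Tilt of the fallen pack:** just after release the two cameras' depth fits put it at 0.16–0.2 rad. The pictures showed it upright, and the final fit over all four packs shows no tilt.
- **Row length:** depth gave about 136 mm against the nominal 128 mm. I put this down to edge noise, since the row had stalled against the plate.

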